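Set up the sharpening board from coarse to fine

ROBOT

A 6-joint arm with a two-finger parallel gripper is mounted at the origin on the work surface. World frame = base frame: x ahead of the robot, y to its left, z up, the work surface at z = 0. Lengths are in mm, angles in rad, forces in N, time in s.
With the tool pointing down it reaches from about 350 to 975 mm from the base axis. Payload 7.1 kg.
Tool frame: the origin (TCP) lies on the centre line of the jaws, within the pads' length; the fingertips stand 8 mm ahead of it and the grasp point (between the pads) lies 11 mm behind it; z points along the fingers, x is the direction in which the jaws open and shut, and the axes are right-handed (so a half turn about z gives the same grasp; the last joint's range is limited). The gripper opens to 88 mm and grips with 3 to 60 N. Pads are 20 mm wide; open, the fingers measure 115 mm over their backs; the gripper's body (75 mm by 178 mm) begins 61 mm behind the grasp point.
Start: joints at [-1.133, 0.423, 1.63, -0, 1.089, -0.019], TCP at [275.688, -560.893, 230.675] pointing down, gripper open.
Joint ranges: [-3, 3], [-0.9, 2.11], [0.09, 2.58], [-1.31, 4.45], [0.11, 2.69], [-2.54, 2.54]. Speed limits (rad/s): [2.39, 2.39, 3.01, 3.14, 3.14, 3.14].

INTERFACE

Orientations are given as a rotation vector (axis times angle).
In Python, from workcell import ctrl gives the robot as it stands.
- The arm moves only by the shell command python3 -m handwheel 'ROWS'. ROWS is JSON, a list of rows, each a list of 3 entries, a list of its own where there are three numbers: the turn, a rotation vector about the tool's x, y, z in rad, then the shift along the tool's x, y, z in mm, then the opening, from 0 (shut) to 1 (fully open). In form: [[[ax, ay, az], [tx, ty, tz], jaw], ...]. A call has exactly 10 rows; each row shifts and turns the pose as measured when the row begins, along the tool's axes as they then stand; what a row does not reach is not made up. A row lasts 1/12 s, in which the tool goes at most 41.7 mm and 7.16 degrees, less where a joint would pass 70% of its speed; a pose out of reach is approached as far as the arm can. A call with a gripper value outside its range is refused whole. The fingers move at their own pace and stop on an object; the grip force is fixed at half the most. Time passes only in rows, so rows that do not move let the fingers close, or fill a call up. It gives the time, the measured TCP pose, the force and the opening at its end, in the units of the state.
- ctrl.get_obs(): the state, without advancing time (a new reading comes with each control period).
- ctrl.get_image(name): name is "scene" or "top" or "wrist"; returns a dict with "pixels" (400x640x3 uint8, red, green, blue), "camera_matrix" (3x3 intrinsics, pixels), "dist" ([k1, k2, p1, p2, k3] as OpenCV has them; the pictures are not rectified), "rvec" (rotation vector, rad) and "tvec" (3), from world to camera coordinates, as OpenCV has them. Camera axes: x right, y down, z forward; pixel columns grow to the right and rows downward; lengths in mm; the calibration is good to about 2 mm. A picture is of the moment at which its call begins. There is no depth.
- ctrl.close_job(): hands the job in, once; it reports no verdict.
Trained networks look in a picture, given as the dict that the camera call returned (one of the last four; its "shot" number tells which), for a name from the list of things; names that differ only in an ending like _2 or _b are one class to them, and where a whole thing is asked for, a point or a joint stands for the part that bears it (a point fixed in the world has none). Each returns a list of dicts, best first, with "score" (0 to 1); they miss things now and then, are a little off and sometimes report something else, mostly with a low value. They report only what shows in the picture. A call takes as long as a camera call. They do not tell look-alikes from the thing itself.
- ctrl.look_for(picture, query): "position" ([x, y, z] in mm, in the coordinates of the camera as it stood for that picture, good to about 4 mm: the middle of the surface that is visible of it).
- ctrl.spot_point(picture, query): "position" ([x, y, z] in mm, in the coordinates of the camera as it stood for that picture, good to about 4 mm: a listed point, or the origin of a listed thing).
The state is a dict: "t": time; "qpos": joint angles; "qvel": joint speeds; "joint_torque": joint torques, N m; "ee_pos": TCP position; "orientation": TCP orientation; "ft_force": force on the tool from outside, world axes, zero at the start; "moment": the same for the moment, N m; "width": finger opening in mm.
Only numpy, scipy, OpenCV 4.12 (cv2) and the standard library are available. Lean on these libraries where they do the work, as an engineer would, in place of code of your own. Each camera call takes 0.05 s, during which the arm holds its last target.

TASK

Set up the sharpening board so that the grits run in order from coarse to fine: press the dark steel diamond plate straight down into the sprung holder until it sits fully home on its rail under both end clips, lay the orange medium stone on the middle rubber pad next to it, and lay the cream fine stone on the rubber pad at the other end of the board, so that the orange stone lies between the plate and the fine stone. Stones lie lengthwise and centred on their pads; then set the small grey-green dressing stone lengthwise, centred, on top of the cream fine stone. Set everything down gently without dropping it (stones chip), leave all four released and at rest, and do not disturb the block plane, the honing guide or the chisel.

Things in the scene. Friction and masses are not known exactly. Their poses are not given: they have to be found in the camera images.
- plate: Diamond plate: steel slab 150 x 50 x 8 mm (x, y, z), dark grey top with black dots, 0.36 kg. Starts flat on the drain rack: two fixed wooden bearers 100 mm apart (inner gap 78 mm), tops 18 mm above the bench; between them is only the bench, so fingers beside the plate's middle may reach below its underside. Origin: centre of its underside; x along its length, z up.
- medium_stone: Medium stone, orange, 150 x 50 x 20 mm (x, y, z), 0.33 kg. Starts flat on the drain rack (underside 18 mm above the bench) beside the plate and the cream stone, in any order, about 90 mm centre to centre. Origin: centre of its underside; x along its length, z up.
- fine_stone: Fine stone, cream white, 150 x 50 x 20 mm (x, y, z), 0.30 kg. Starts flat on the drain rack (underside 18 mm above the bench). Origin: centre of its underside; x along its length, z up.
- dressing_stone: Small grey-green dressing stone, block 70 x 28 x 24 mm (x, y, z), about 0.10 kg, lying on the bench on the robot's side of the drain rack, roughly crosswise. Origin: centre of its underside; x along its length, z up.
- holder: Sprung plate holder at one end of the sharpening board. Origin: underside centre, on the board; x along plate length. Rail 34 mm wide, top (seat of the plate) 20 mm up. At each end a sprung jaw (2 N + 0.26 N/mm, 10 mm travel) with a steel lip: lips 144 mm apart 31 mm up, flaring to 164 mm at 50 mm up. The level plate pressed down (about 10-15 N) parts them; they snap over it in the last 3 mm.
- pad_mid: Black ribbed rubber pad 168 x 42 x 6 mm (x, y, z), fixed at the middle of the wooden sharpening board (310 mm across, its top 15 mm above the bench), 95 mm centre to centre from the holder and from the other pad. Origin: centre of its underside, on the board; upper face 6 mm above it; x along its length.
- pad_end: Black ribbed rubber pad, the same as the middle one, at the end of the sharpening board away from the holder, fixed. Origin: centre of its underside; upper face 6 mm above the origin; x along its length.
- block_plane: Bystander: block plane of dark iron with brass lever cap and wooden front knob, 160 x 50 mm, about 45 mm high, on the bench out to one side, beside the board or the rack. Loose, 0.6 kg. Origin: centre of its underside.
- honing_guide: Bystander: small grey and brass honing guide with a roller, 66 mm wide, 27 mm high, on the bench out to the other side. Loose. Origin: below its middle, on the bench.
- chisel: Bystander: chisel with a wooden handle, 250 mm long, 25 mm high, lying crosswise on the bench on the robot's side of the sharpening board. Loose. Origin: near its middle, on the bench; x points from handle to edge.
Not all that is in view belongs to the job. Of the things that look like the fine_stone, the largest one is meant. There is more than one size of the medium_stone; the job needs the larger.

How it is judged (in metres and radians):
At the end, for the whole second after the job is handed in: Plate on the holder's rail (2.2 mm), level, within 12 mm and 7 deg of it; orange stone flat on middle pad, cream stone on end pad, each within 15 mm and 11 deg; dressing stone flat on the cream stone within 15 mm and 17 deg; all released and at rest (z of plate in the frame of holder between 0.018 and 0.0222 m and horizontal distance between plate and holder below 0.012 m and angle between the x axis of plate and the x axis of holder, either way round below 0.12 rad and angle between plate's own z axis and vertical below 0.03 rad and horizontal distance between medium_stone and pad_mid below 0.015 m and angle between the x axis of medium_stone and the x axis of pad_mid, either way round below 0.2 rad and z of medium_stone in the frame of pad_mid below 0.009 m and angle between each of medium_stone, fine_stone's own z axis and vertical below 0.05 rad and horizontal distance between fine_stone and pad_end below 0.015 m and angle between the x axis of fine_stone and the x axis of pad_end, either way round below 0.2 rad and z of fine_stone in the frame of pad_end below 0.009 m and horizontal distance between dressing_stone and fine_stone below 0.015 m and angle between the x axis of dressing_stone and the x axis of fine_stone, either way round below 0.3 rad and z of dressing_stone in the frame of fine_stone between 0.017 and 0.023 m and angle between dressing_stone's own z axis and vertical below 0.06 rad and linear speed of each of plate, medium_stone, fine_stone, dressing_stone below 0.01 m/s); the robot touches nothing.
It fails at once if the block plane is moved more than 20 mm (distance of block_plane from where it was at the start of the episode above 0.02 m).
It fails at once if the honing guide is moved more than 20 mm (distance of honing_guide from where it was at the start of the episode above 0.02 m).
It fails at once if the chisel is moved more than 20 mm (distance of chisel from where it was at the start of the episode above 0.02 m).
It fails at once if the plate or a stone is dropped (out of the fingers' grip and faster than 0.6 m/s, a fall of about 2 cm) ((linear speed of plate above 0.6 m/s and contact force between plate and the fingers below 0.1 N) or (linear speed of medium_stone above 0.6 m/s and contact force between medium_stone and the fingers below 0.1 N) or (linear speed of fine_stone above 0.6 m/s and contact force between fine_stone and the fingers below 0.1 N) or (linear speed of dressing_stone above 0.6 m/s and contact force between dressing_stone and the fingers below 0.1 N)).
It also fails if it takes over 96 s, if anything falls off the work surface, if the arm or the gripper's body presses on something with over 40 N, if the wrist force passes 120 N, or if a joint passes its speed limit or range.

## Working session

There is one attempt and no reset: what is moved stays moved. The work goes in short steps, Python scripts to look and compute and a shell command to move; the robot and the scene stay as the last step left them, time stands still between calls to the robot, and variables do not carry over. Pictures are saved under pics/ and viewed, and the job is handed in when it is done.

```bash
ls; mkdir -p pics; cat > h.py <<'E'
import numpy as np, cv2
from workcell import ctrl
def save(p,f,crop=None,scale=1):
    im=p["pixels"]
    if crop: x0,y0,x1,y1=crop; im=im[y0:y1,x0:x1]
    if scale!=1: im=cv2.resize(im,None,fx=scale,fy=scale,interpolation=cv2.INTER_CUBIC)
    cv2.imwrite(f,cv2.cvtColor(im,cv2.COLOR_RGB2BGR))
def RT(p): return cv2.Rodrigues(np.array(p["rvec"],float))[0],np.array(p["tvec"],float).ravel()
def c2w(p,X): R,t=RT(p); return R.T@(np.array(X)-t)
def w2p(p,X): return cv2.projectPoints(np.array(X,float).reshape(-1,3),np.array(p["rvec"],float),np.array(p["tvec"],float),np.array(p["camera_matrix"],float),np.array(p["dist"],float))[0].reshape(-1,2)
def p2w(p,uv,z):
    uv=np.array(uv,float).reshape(-1,1,2)
    n=cv2.undistortPoints(uv,np.array(p["camera_matrix"],float),np.array(p["dist"],float)).reshape(-1,2)
    R,t=RT(p); d=np.c_[n,np.ones(len(n))]@R; c=-R.T@t
    return c+d*((z-c[2])/d[:,2])[:,None]
E
cat > a.py <<'E'
from h import *
o=ctrl.get_obs(); print(o["t"],o["ee_pos"],o["orientation"],o["width"])
for n in ["top","scene"]:
    p=ctrl.get_image(n); save(p,f"pics/{n}0.png")
    R,t=RT(p); print(n,-R.T@t)
    for q in ["plate","medium_stone","fine_stone","dressing_stone","holder","pad_mid","pad_end","block_plane","honing_guide","chisel"]:
        for d in ctrl.spot_point(p,q):
            w=c2w(p,d["position"]); print(q,round(d["score"],2),w.round(0),w2p(p,w)[0].round(0))
print(ctrl.get_obs()["t"])
E
python3 a.py
```

```text
pics
0.0 [ 275.4845478  -560.4083367   229.91100227] [-2.66605712e+00  1.66032080e+00  1.98424820e-03] 87.47250390410271
top [ 293.24804136    6.30659678 1361.47915197]
plate 0.84 [ 589. -275.   19.] [415. 189.]
medium_stone 0.84 [760. -75.   6.] [340. 133.]
medium_stone 0.73 [596.  95.  17.] [280. 190.]
medium_stone 0.67 [593. -91.  13.] [348. 190.]
fine_stone 0.95 [ 765. -247.    2.] [400. 130.]
fine_stone 0.87 [ 369. -247.   -1.] [408. 271.]
fine_stone 0.78 [ 583. -192.   19.] [385. 192.]
fine_stone 0.65 [585. 290.  15.] [208. 196.]
dressing_stone 0.73 [ 439. -128.   -1.] [363. 246.]
holder 0.83 [597.  97.  14.] [279. 190.]
pad_mid 0.73 [595. 197.  17.] [242. 191.]
pad_end 0.61 [584. 284.  10.] [211. 197.]
block_plane 0.78 [ 529. -442.    3.] [476. 210.]
honing_guide 0.55 [527. 426.   0.] [159. 219.]
honing_guide 0.41 [ 436. -131.   -2.] [364. 247.]
chisel 0.94 [439. 182.  -2.] [249. 249.]
chisel 0.58 [526. 426.  -3.] [159. 220.]
scene [1283.50968205   48.61024133  634.90792681]
plate 0.61 [ 585. -276.   17.] [203. 214.]
plate 0.51 [589. -84.  22.] [279. 216.]
medium_stone 0.81 [591. -85.  19.] [279. 218.]
medium_stone 0.8 [756. -72.  -1.] [275. 275.]
fine_stone 0.91 [ 371. -243.    3.] [236. 171.]
fine_stone 0.63 [ 762. -247.    2.] [194. 273.]
fine_stone 0.56 [ 584. -189.   20.] [238. 214.]
dressing_stone 0.66 [ 442. -129.   -5.] [271. 188.]
holder 0.85 [601. 102.  21.] [354. 222.]
pad_mid 0.75 [592. 190.  14.] [390. 223.]
pad_end 0.88 [584. 283.  13.] [427. 223.]
block_plane 0.55 [ 531. -445.   -3.] [147. 204.]
honing_guide 0.63 [525. 428.  -3.] [479. 214.]
honing_guide 0.2 [ 445. -128.   -3.] [271. 189.]
chisel 0.62 [439. 184.   2.] [382. 189.]
1.1
```

View pics/top0.png

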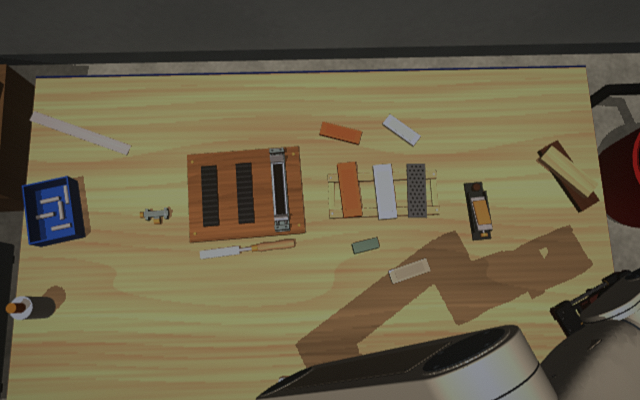

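View pics/scene0.png

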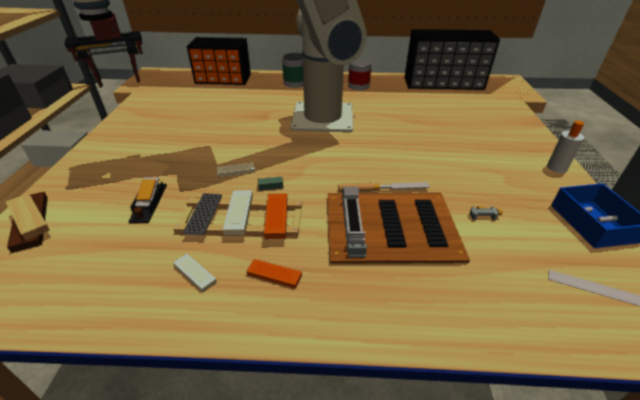

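```bash
cat > b.py <<'E'
import cv2
im=cv2.imread("pics/top0.png"); cv2.imwrite("pics/topcrop.png",cv2.resize(im[110:300,180:450],None,fx=2.9,fy=2.9,interpolation=cv2.INTER_CUBIC))
E
python3 b.py
```

```text
(no output)
```

View pics/topcrop.png

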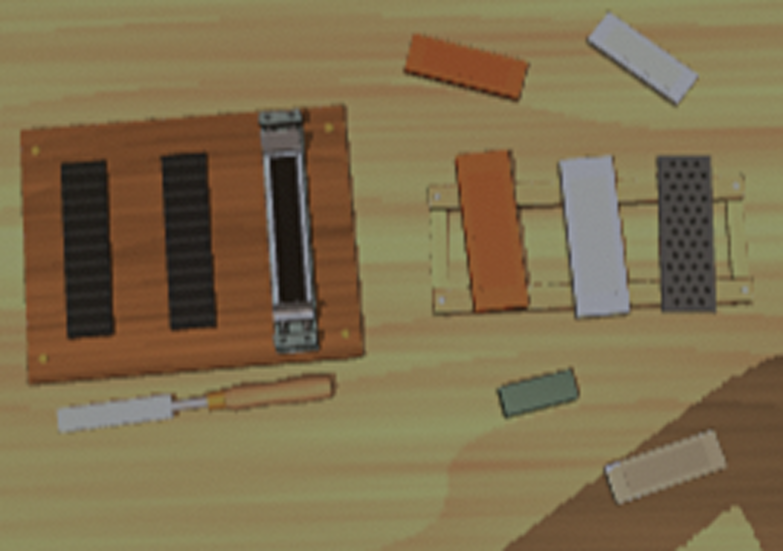

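Candidates: orange at (348,190) on the rack and (340,133) loose and smaller. Cream at (385,192) on the rack, plus (401,130) and (409,271), both loose and smaller. The rack pieces are the ones I want, and the crop confirms they are the larger ones. Next I measure them.

```bash
cat > c.py <<'E'
from h import *
p=ctrl.get_image("top")
hsv=cv2.cvtColor(p["pixels"],cv2.COLOR_RGB2HSV)
def show(n,seed,z):
    c=hsv[seed[1],seed[0]]; print(n,c,p["pixels"][seed[1],seed[0]])
    im=p["pixels"].copy(); m=np.zeros((402,642),np.uint8)
    k=cv2.floodFill(im.copy(),m,seed,0,(14,14,14),(14,14,14),cv2.FLOODFILL_FIXED_RANGE|cv2.FLOODFILL_MASK_ONLY|(255<<8))
    mm=m[1:-1,1:-1]; mm=cv2.morphologyEx(mm,cv2.MORPH_CLOSE,np.ones((3,3)))
    cs,_=cv2.findContours(mm,cv2.RETR_EXTERNAL,cv2.CHAIN_APPROX_NONE)
    ct=max(cs,key=len).reshape(-1,2)
    w=p2w(p,ct,z)[:,:2].astype(np.float32)
    r=cv2.minAreaRect(w); b=cv2.boxPoints(r); e=b[1]-b[0],b[2]-b[1]; e=max(e,key=np.linalg.norm)
    print("  ctr",np.round(r[0],1),"size",np.round(r[1],1),"ang",round(np.degrees(np.arctan2(e[1],e[0]))%180,1))
show("orange",(348,190),38); show("cream",(385,192),38); show("plate",(415,188),26); show("plate2",(411,189),26)
show("dress",(365,246),24); show("padmid",(244,192),21); show("padend",(210,197),21); show("rail",(281,190),35)
p=ctrl.get_image("wrist"); R,t=RT(p);print(-R.T@t,R, p["camera_matrix"]); save(p,"pics/w0.png")
E
python3 c.py
```

```text
orange [ 11 174 136] [136  77  43]
  ctr [591.4 -93.1] size [147.6  48.7] ang 5.2
cream [103  12 150] [143 147 150]
  ctr [ 582.8 -188.6] size [146.4  48.1] ang 3.4
plate [15 21 74] [74 71 68]
  ctr [ 584.6 -276. ] size [ 51.2 147.7] ang 178.1
plate2 [10 24 65] [65 61 59]
  ctr [ 585.7 -276.2] size [ 50.2 145.7] ang 177.6
dress [ 54  39 104] [ 91 104  88]
  ctr [ 439.3 -131.4] size [23.2 67.1] ang 102.5
padmid [17 41 44] [44 41 37]
  ctr [591.5 190.4] size [166.9  42.5] ang 3.3
padend [11 58 35] [35 30 27]
  ctr [585.6 285.8] size [166.   41.9] ang 2.9
rail [13 82 28] [28 23 19]
  ctr [596.8  96.5] size [136.5  21.9] ang 3.1
[ 345.17813527 -527.33389837  383.54040983] [[ 0.44111502 -0.8974498   0.00118212]
 [-0.86285361 -0.42374734  0.27553919]
 [-0.24678167 -0.12256447 -0.96128911]] [[356.18247104   0.         317.82533178]
 [  0.         356.18247104 198.5762924 ]
 [  0.           0.           1.        ]]
```

View pics/w0.png

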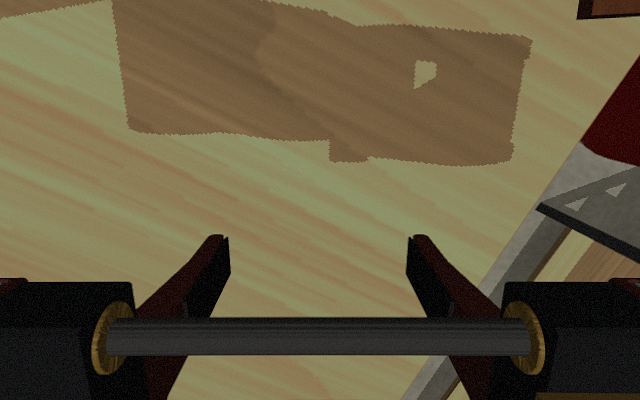

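```bash
cat > plan.py <<'E'
import sys
from h import *
# plan.py x y z theta(deg of tool x)
o=ctrl.get_obs(); P=np.array(o["ee_pos"]); R=cv2.Rodrigues(np.array(o["orientation"],float))[0]
x,y,z,th=map(float,sys.argv[1:5]); c,s=np.cos(np.radians(th)),np.sin(np.radians(th))
T=np.array([[c,s,0],[s,-c,0],[0,0,-1.]])
print("t",round(o["t"],2),"pos",P.round(1),"th",round(np.degrees(np.arctan2(R[1,0],R[0,0])),1),"w",round(o["width"],1),"F",np.round(o["ft_force"],1),"q",np.round(o["qpos"],2))
print("turn",cv2.Rodrigues(R.T@T)[0].ravel().round(4),"shift now-axes",(R.T@(np.array([x,y,z])-P)).round(1),"shift after turn",(T.T@(np.array([x,y,z])-P)).round(1))
E
python3 -m handwheel '[[[0,0,0],[-12,-38,2],1],[[0,0,0],[-12,-38,2],1],[[0,0,0],[-12,-38,2],1],[[0,0,0],[-12,-38,2],1],[[0,0,0],[-12,-38,2],1],[[0,0,0],[-12,-38,2],1],[[0,0,0],[-12,-38,2],1],[[0,0,0],[-12,-38,2],1],[[0,0,0],[-12,-38,2],1],[[0,0,0],[-12,-38,2],1]]'; python3 plan.py 585.5 -276 110 -92.1
```

```text
t: 2.03
ee_pos: [571.2, -283.0, 210.7]
orientation: [2.652, -1.677, 0.007]
ft_force: [0.3, -0.6, 0.8]
width: 87.7
t 2.03 pos [ 571.2 -283.   210.7] th -64.6 w 87.7 F [ 0.3 -0.6  0.8] q [-0.48  0.46  1.62 -0.    1.06  0.65]
turn [-0.0007 -0.0061  0.4795] shift now-axes [ -0.8 -15.9 100.7] shift after turn [ -7.5 -14.  100.7]
```

```bash
python3 -m handwheel '[[[0,0,0.12],[0,0,15],1],[[0,0,0.12],[0,0,15],1],[[0,0,0.12],[0,0,15],1],[[0,0,0.12],[0,0,15],1],[[0,-0.006,0],[-4,-7,20],1],[[0,0,0],[-4,-7,20],1],[[0,0,0],[0,0,0],1],[[0,0,0],[0,0,0],1],[[0,0,0],[0,0,0],1],[[0,0,0],[0,0,0],1]]'; python3 plan.py 585.5 -276 12 -92.1
python3 - <<'E'
from h import *
p=ctrl.get_image("wrist"); save(p,"pics/w1.png")
for q in ["plate","fine_stone"]:
    for d in ctrl.spot_point(p,q): print(q,d["score"],c2w(p,d["position"]).round(1))
E
```

```text
t: 2.87
ee_pos: [595.9, -267.5, 109.4]
orientation: [-2.163, 2.27, -0.01]
ft_force: [0.1, -0.8, -0.9]
width: 87.9
t 2.87 pos [ 595.9 -267.5  109.4] th -92.8 w 87.9 F [ 0.1 -0.8 -0.9] q [-0.44  0.61  1.64  0.    0.89  1.18]
turn [-0.0084 -0.0004 -0.0117] shift now-axes [ 8.9 10.8 97.3] shift after turn [ 8.8 10.1 97.4]
plate 0.7 [ 588.1 -276.7   14.4]
fine_stone 0.57 [ 582.7 -188.2   16.3]
```

View pics/w1.png

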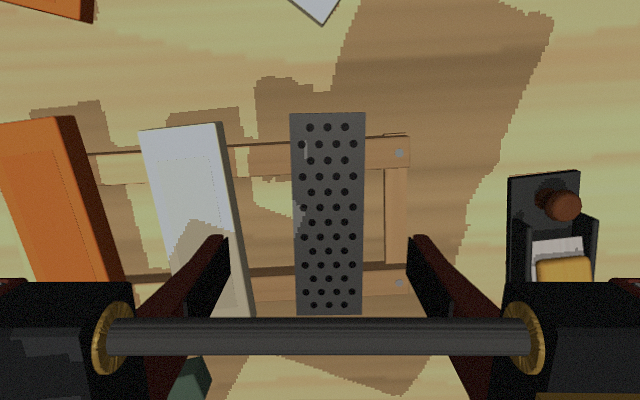

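```bash
cat > rect.py <<'E'
from h import *
def rect(p,uv,z):
    w=p2w(p,uv,z)[:,:2]; c=w.mean(0); d=(w[0]+w[1]-w[2]-w[3]); 
    print("ctr",c.round(1),"ang",np.degrees(np.arctan2(d[1],d[0])).round(1),"L",np.linalg.norm(d)/2,"W",np.linalg.norm(w[0]+w[3]-w[1]-w[2])/2)
    print(w.round(1).tolist())
E
python3 - <<'E'
from rect import *
p=ctrl.get_image("wrist")
rect(p,[(290,113),(365,112),(362,314),(297,315)],26)
rect(p,[(138,129),(220,122),(256,317),(178,315)],38)
E
```

```text
ctr [ 589.4 -274.9] ang -1.8 L 148.97406723306125 W 48.904629165054835
[[664.7, -253.0], [663.0, -301.5], [514.2, -297.2], [515.7, -247.9]]
ctr [ 593.3 -188.2] ang 2.9 L 135.2484599658225 W 53.44578620682203
[[659.9, -159.2], [661.7, -210.3], [523.5, -219.5], [528.0, -163.8]]
```

```bash
python3 -m handwheel '[[[-0.008,0,-0.014],[4,4,0],1],[[0,0,0],[4,4,10],1],[[0,0,0],[0,0,20],1],[[0,0,0],[0,0,20],1],[[0,0,0],[0,0,15],1],[[0,0,0],[0,0,10],1],[[0,0,0],[0,0,0],1],[[0,0,0],[0,0,0],1],[[0,0,0],[0,0,0],1],[[0,0,0],[0,0,0],1]]'; python3 plan.py 587.5 -275.7 12 -92
```

```text
t: 3.9
ee_pos: [586.4, -279.8, 32.8]
orientation: [-2.183, 2.258, -0.009]
ft_force: [-0.2, -0.7, 0.3]
width: 88.1
t 3.9 pos [ 586.4 -279.8   32.8] th -91.9 w 88.1 F [-0.2 -0.7  0.3] q [-0.46  0.71  1.66 -0.    0.76  1.14]
turn [-0.0046 -0.0034  0.001 ] shift now-axes [-4.2 -0.9 20.8] shift after turn [-4.1 -1.  20.8]
```

```bash
python3 -m handwheel '[[[-0.005,-0.003,0],[-4,-1,5],1],[[0,0,0],[0,0,8],1],[[0,0,0],[0,0,7],1],[[0,0,0],[0,0,0],1],[[0,0,0],[0,0,0],0],[[0,0,0],[0,0,0],0],[[0,0,0],[0,0,0],0],[[0,0,0],[0,0,0],0],[[0,0,0],[0,0,0],0],[[0,0,0],[0,0,0],0]]'; python3 plan.py 587.5 -275.7 12 -92
```

```text
t: 4.73
ee_pos: [589.6, -275.9, 13.5]
orientation: [-2.183, 2.257, -0.006]
ft_force: [-0.3, 1.0, -0.3]
width: 51.3
t 4.73 pos [ 589.6 -275.9   13.5] th -91.9 w 51.3 F [-0.3  1.  -0.3] q [-0.46  0.74  1.66 -0.    0.73  1.15]
turn [-0.0033 -0.0019  0.0016] shift now-axes [-0.2  2.1  1.5] shift after turn [-0.2  2.1  1.5]
```

```bash
python3 -m handwheel '[[[0,0,0],[0,0,0],0],[[0,0,0],[0,0,-5],0],[[0,0,0],[0,0,-15],0],[[0,0,0],[0,0,-25],0],[[0,0,0],[0,0,-25],0],[[0,0,-0.03],[-15,0,-20],0],[[0,0,-0.03],[-30,0,0],0],[[0,0,-0.03],[-35,0,0],0],[[0,0,0],[-35,0,0],0],[[0,0,0],[-35,0,0],0]]'; python3 plan.py 596.8 96.5 110 -86.9
```

```text
t: 5.57
ee_pos: [585.4, -128.3, 115.0]
orientation: [-2.276, 2.162, -0.014]
ft_force: [0.8, -0.1, -3.0]
width: 49.5
t 5.57 pos [ 585.4 -128.3  115. ] th -87.1 w 49.5 F [ 0.8 -0.1 -3. ] q [-0.23  0.53  1.77 -0.    0.83  1.29]
turn [-0.0081 -0.0044 -0.0029] shift now-axes [-224.   -22.8    4.2] shift after turn [-223.9  -23.5    5. ]
```

```bash
python3 -m handwheel '[[[-0.005,-0.004,0],[-30,-4,0],0],[[0,0,0],[-30,-4,0],0],[[0,0,0],[-30,-4,0],0],[[0,0,0],[-30,-4,0],0],[[0,0,0],[-30,-4,0],0],[[0,0,0],[-20,-3,0],0],[[0,0,0],[-10,0,0],0],[[0,0,0],[0,0,0],0],[[0,0,0],[0,0,0],0],[[0,0,0],[0,0,0],0]]'; python3 plan.py 596.8 96.5 110 -86.9
python3 - <<'E'
from h import *
p=ctrl.get_image("wrist"); save(p,"pics/w2.png")
for q in ["holder","pad_mid","pad_end","plate"]:
    for d in ctrl.spot_point(p,q): print(q,d["score"],c2w(p,d["position"]).round(1))
p=ctrl.get_image("top"); save(p,"pics/top2.png",(180,110,450,300),2.9)
E
```

```text
t: 6.4
ee_pos: [597.7, 66.8, 126.3]
orientation: [-2.279, 2.152, -0.011]
ft_force: [-0.0, -1.0, -2.4]
width: 49.3
t 6.4 pos [597.7  66.8 126.3] th -86.7 w 49.3 F [-0.  -1.  -2.4] q [ 0.09  0.52  1.76 -0.    0.86  1.61]
turn [-0.0097 -0.0002  0.0034] shift now-axes [-29.7  -0.7  16.3] shift after turn [-29.7  -0.7  16.3]
pad_mid 0.9 [595.6 196.4  13.1]
pad_end 0.7 [588.9 287.   12.2]
plate 0.73 [596.4  64.6 127. ]
```

View pics/w2.png

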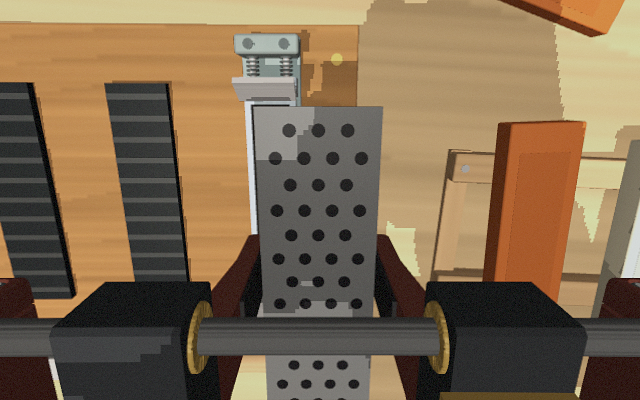

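```bash
python3 - <<'E'
from h import *
p=ctrl.get_image("wrist")
print("plate far edge",p2w(p,[(253,106),(382,107)],138.8).round(1))
print("mid far",p2w(p,[(105,83),(167,82)],21).round(1))
print("mid R side",p2w(p,[(177,180),(187,282)],21).round(1))
print("end",p2w(p,[(35,83),(75,297)],21).round(1))
b=np.array([591.3,190.9]);a=np.radians(3.1);u=np.array([np.cos(a),np.sin(a)]);v=np.array([-u[1],u[0]])
print("exp mid far",(b+84*u+21*v),(b+84*u-21*v))
print("exp end far",(b+95*v+84*u-21*v),b+95*v-84*u-21*v)
p=ctrl.get_image("wrist"); save(p,"pics/w2c.png",(0,20,400,220),2)
E
```

```text
plate far edge [[669.9  95.4 138.8]
 [672.3  46.3 138.8]]
mid far [[676.2 217.3  21. ]
 [679.4 175.   21. ]]
mid R side [[610.6 171.6  21. ]
 [527.  167.6  21. ]]
end [[673.2 264.7  21. ]
 [508.8 258.1  21. ]]
exp mid far [674.04142523 216.41189037] [676.31273538 174.47335021]
exp end far [671.17524815 269.33433389] [503.42108753 260.24909331]
```

View pics/w2c.png

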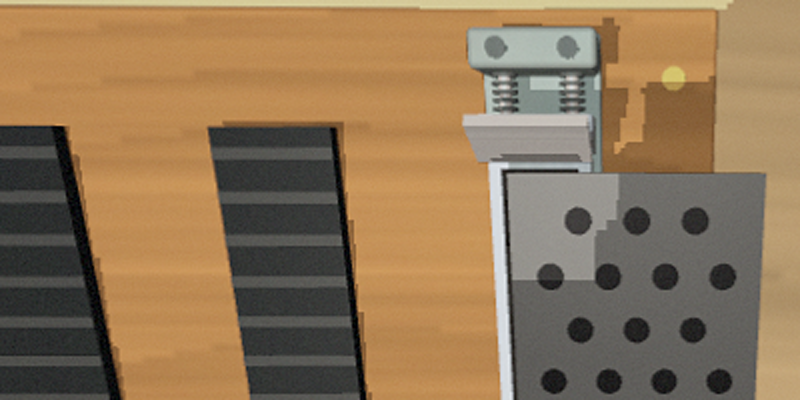

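```bash
python3 -m handwheel '[[[-0.006,0,0.003],[-10,-1,8],0],[[0,0,0],[-10,-1,10],0],[[0,0,0],[-8,0,10],0],[[0,0,0],[0,0,10],0],[[0,0,0],[0,0,8],0],[[0,0,0],[0,0,4],0],[[0,0,0],[0,0,0],0],[[0,0,0],[0,0,0],0],[[0,0,0],[0,0,0],0],[[0,0,0],[0,0,0],0]]'; python3 plan.py 600.6 96.3 70 -86.9
```

```text
t: 7.63
ee_pos: [597.1, 98.4, 67.7]
orientation: [2.28, -2.16, -0.001]
ft_force: [-0.0, 0.6, -2.4]
width: 49.8
t 7.63 pos [597.1  98.4  67.7] th -86.9 w 49.8 F [-0.   0.6 -2.4] q [ 0.14  0.61  1.76 -0.    0.77  1.66]
turn [ 0.0014 -0.0004  0.0001] shift now-axes [ 2.3 -3.4 -2.3] shift after turn [ 2.3 -3.4 -2.3]
```

```bash
python3 -m handwheel '[[[-0.002,0,0],[2,-3,0],0],[[0,0,0],[0,0,0],0],[[0,0,0],[0,0,0],0],[[0,0,0],[0,0,0],0],[[0,0,0],[0,0,0],0],[[0,0,0],[0,0,0],0],[[0,0,0],[0,0,0],0],[[0,0,0],[0,0,0],0],[[0,0,0],[0,0,0],0],[[0,0,0],[0,0,0],0]]'; python3 plan.py 600.6 96.3 70 -86.9
python3 - <<'E'
from h import *
p=ctrl.get_image("wrist"); save(p,"pics/w3.png")
p=ctrl.get_image("scene"); save(p,"pics/s3.png",(300,150,480,280),4)
E
```

```text
t: 8.47
ee_pos: [602.1, 95.7, 70.1]
orientation: [-2.279, 2.162, -0.001]
ft_force: [-0.0, -0.8, -3.3]
width: 49.9
t 8.47 pos [602.1  95.7  70.1] th -87.0 w 49.9 F [-0.  -0.8 -3.3] q [ 0.14  0.62  1.75 -0.    0.78  1.66]
turn [-0.0005 -0.0001 -0.0011] shift now-axes [-0.7  1.4  0.1] shift after turn [-0.7  1.4  0.1]
```

View pics/w3.png

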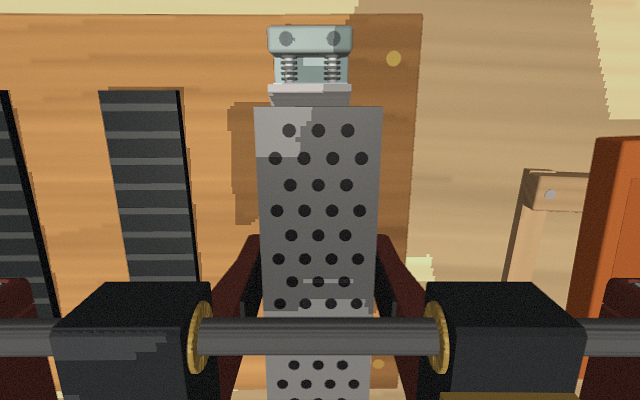

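View pics/s3.png

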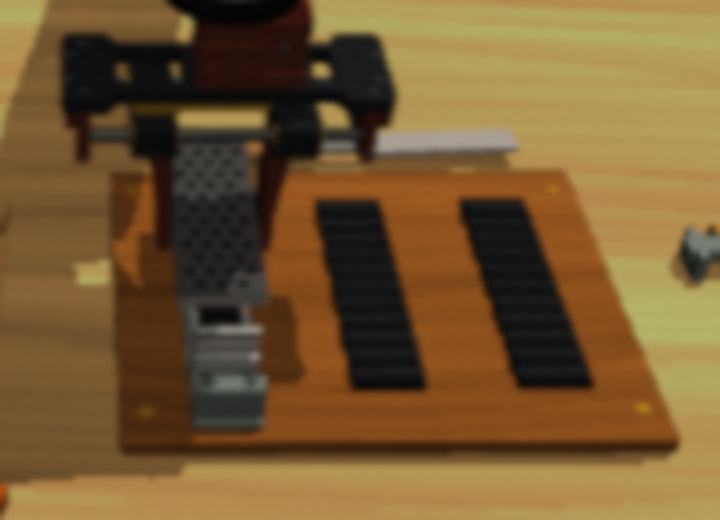

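```bash
python3 - <<'E'
from h import *
p=ctrl.get_image("wrist")
print("lip (z65) ",p2w(p,[(267,92),(352,92)],65).round(1))
print("lip (z46) ",p2w(p,[(272,106),(348,106)],46).round(1))
print("plate far",p2w(p,[(253,107),(382,107)],82.5).round(1))
E
```

```text
lip (z65)  [[680.  121.4  65. ]
 [681.9  85.4  65. ]]
lip (z46)  [[673.7 121.5  46. ]
 [675.7  85.   46. ]]
plate far [[674.1 124.3  82.5]
 [676.7  75.1  82.5]]
```

```bash
python3 -m handwheel '[[[0,0,0],[-1.5,1.5,0],0],[[0,0,0],[0,0,5],0],[[0,0,0],[0,0,5],0],[[0,0,0],[0,0,5],0],[[0,0,0],[0,0,3],0],[[0,0,0],[0,0,3],0],[[0,0,0],[0,0,0],0],[[0,0,0],[0,0,0],0],[[0,0,0],[0,0,0],0],[[0,0,0],[0,0,0],0]]'; python3 plan.py 600.6 97.2 30.5 -86.9
```

```text
t: 9.45
ee_pos: [600.3, 97.4, 46.5]
orientation: [2.28, -2.161, 0.0]
ft_force: [-0.9, 0.5, -2.5]
width: 49.6
t 9.45 pos [600.3  97.4  46.5] th -87.0 w 49.6 F [-0.9  0.5 -2.5] q [ 0.14  0.65  1.76 -0.    0.73  1.66]
turn [ 0.0001 -0.0001 -0.0009] shift now-axes [ 0.2 -0.3 16. ] shift after turn [ 0.2 -0.3 16. ]
```

```bash
python3 -m handwheel '[[[0,0,0],[0,0,3],0],[[0,0,0],[0,0,3],0],[[0,0,0],[0,0,3],0],[[0,0,0],[0,0,3],0],[[0,0,0],[0,0,3],0],[[0,0,0],[0,0,3],0],[[0,0,0],[0,0,3],0],[[0,0,0],[0,0,3],0],[[0,0,0],[0,0,3],0],[[0,0,0],[0,0,3],0]]'; python3 plan.py 600.6 97.2 30.5 -86.9
```

```text
t: 10.28
ee_pos: [604.5, 97.8, 29.3]
orientation: [-2.277, 2.157, -0.008]
ft_force: [-12.7, -1.8, 36.1]
width: 49.7
t 10.28 pos [604.5  97.8  29.3] th -86.9 w 49.7 F [-12.7  -1.8  36.1] q [ 0.14  0.68  1.75 -0.    0.7   1.66]
turn [-0.0075  0.0001 -0.    ] shift now-axes [ 0.4  3.9 -1.3] shift after turn [ 0.4  3.9 -1.2]
```

```bash
python3 - <<'E'
from h import *
p=ctrl.get_image("wrist"); save(p,"pics/w4.png")
p=ctrl.get_image("scene"); save(p,"pics/s4.png",(300,170,420,280),5)
o=ctrl.get_obs(); print(o["ee_pos"],o["ft_force"],o["moment"])
E
```

```text
[604.49064859  97.80937474  29.24604293] [-12.79559549  -2.28450094  34.87416806] [-0.17637355  1.93819489  0.06448097]
```

View pics/w4.png

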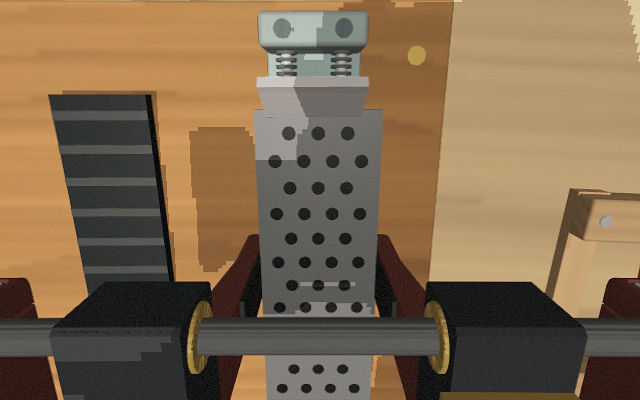

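View pics/s4.png

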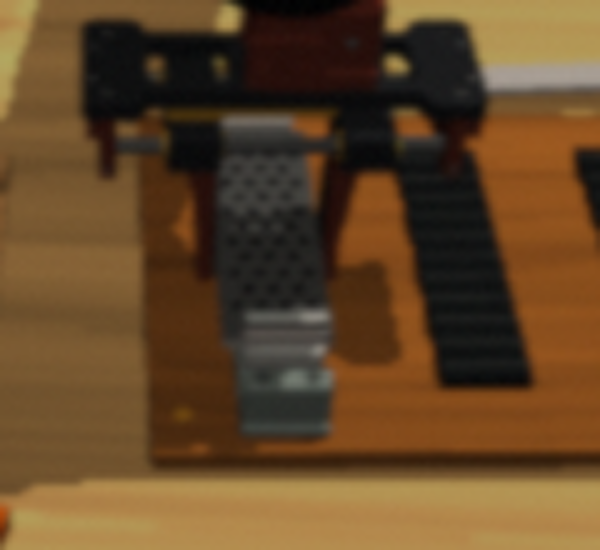

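```bash
python3 -m handwheel '[[[-0.004,0,0],[0,2,0],0],[[-0.003,0,0],[0,2,0],0],[[0,0,0],[0,1,0],0],[[0,0,0],[0,0,0],0],[[0,0,0],[0,0,0],0],[[0,0,0],[0,0,0],0],[[0,0,0],[0,0,0],0],[[0,0,0],[0,0,0],0],[[0,0,0],[0,0,0],0],[[0,0,0],[0,0,0],0]]'; python3 plan.py 600.6 97.2 30.5 -86.9;  python3 - <<'E'
from h import *
p=ctrl.get_image("wrist"); save(p,"pics/w5.png")
print(ctrl.get_obs()["moment"])
p=ctrl.get_image("top"); save(p,"pics/t5.png",(230,130,330,260),4)
E
```

```text
t: 11.22
ee_pos: [600.6, 97.6, 29.4]
orientation: [-2.279, 2.159, -0.003]
ft_force: [-0.4, -0.9, 4.2]
width: 49.2
t 11.22 pos [600.6  97.6  29.4] th -86.9 w 49.2 F [-0.4 -0.9  4.2] q [ 0.14  0.68  1.76 -0.    0.7   1.66]
turn [-0.0029  0.0002  0.0002] shift now-axes [ 0.4 -0.  -1.1] shift after turn [ 0.4 -0.  -1.1]
[0.03664447 0.03351949 0.06118064]
```

View pics/w5.png

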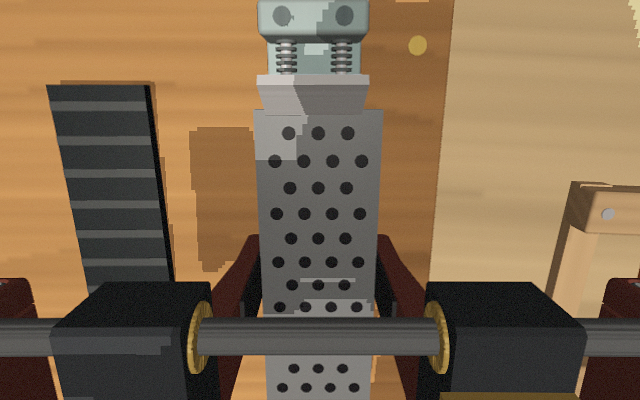

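View pics/t5.png

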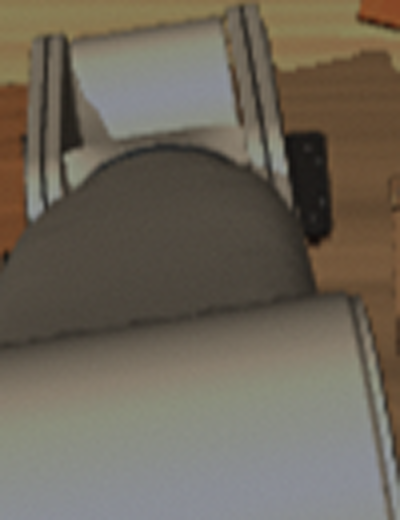

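```bash
python3 -m handwheel '[[[0,0,0],[0,0,0],1],[[0,0,0],[0,0,0],1],[[0,0,0],[0,0,0],1],[[0,0,0],[0,0,0],1],[[0,0,0],[0,0,0],1],[[0,0,0],[0,0,-8],1],[[0,0,0],[0,0,-20],1],[[0,0,0],[0,10,-30],1],[[0,0,0],[0,25,-30],1],[[0,0,0],[0,20,-10],1]]'; python3 plan.py 597 -91 110 -86.9;  python3 - <<'E'
from h import *
p=ctrl.get_image("wrist"); save(p,"pics/w6.png")
for d in ctrl.spot_point(p,"plate"): print(d["score"],c2w(p,d["position"]).round(1))
p=ctrl.get_image("scene"); save(p,"pics/s6.png",(300,150,480,280),4)
E
```

```text
t: 12.15
ee_pos: [544.2, 94.3, 127.1]
orientation: [2.278, -2.159, -0.004]
ft_force: [0.3, 0.2, 1.0]
width: 87.6
t 12.15 pos [544.2  94.3 127.1] th -86.9 w 87.6 F [0.3 0.2 1. ] q [0.15 0.46 1.86 0.   0.82 1.67]
turn [ 0.0041 -0.0002 -0.0007] shift now-axes [187.9 -42.9  17. ] shift after turn [187.9 -42.7  17.1]
0.95 [597.4  96.3  33.8]
0.59 [595.3 196.1  13.8]
```

View pics/w6.png

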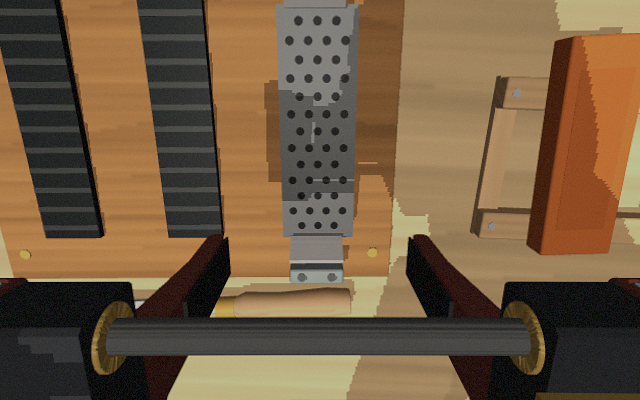

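View pics/s6.png

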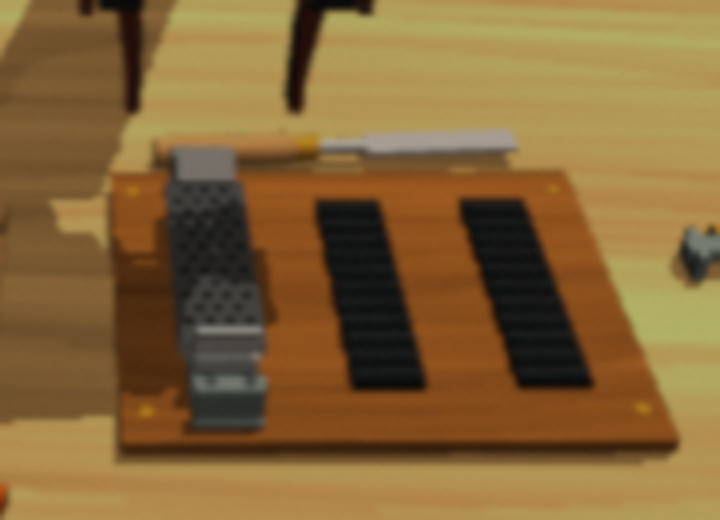

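```bash
python3 - <<'E'
from h import *
p=ctrl.get_image("wrist"); save(p,"pics/w6c.png",(260,190,380,290),6)
uv=[(278,8),(359,8),(353,237),(283,237)]
for z in (43,46): print(p2w(p,uv,z)[:,:2].round(1).tolist())
E
```

```text
[[669.0, 124.4], [671.6, 76.6], [526.1, 68.2], [523.4, 117.7]]
[[668.4, 124.1], [671.0, 76.9], [527.3, 68.6], [524.7, 117.5]]
```

View pics/w6c.png

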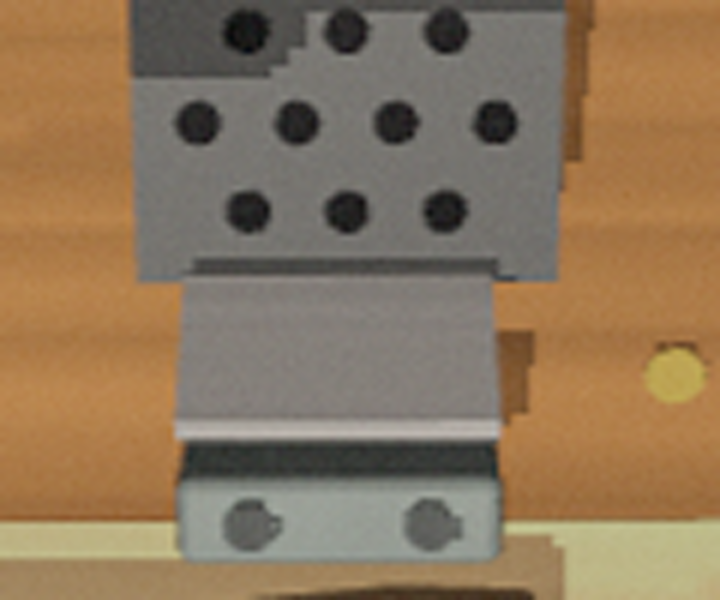

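```bash
python3 - <<'E'
from h import *
p=ctrl.get_image("wrist"); save(p,"pics/w6d.png",(0,100,260,290),3)
print("mid near",p2w(p,[(168,237),(222,237)],21)[:,:2].round(1).tolist())
print("end near",p2w(p,[(45,238),(102,237)],21)[:,:2].round(1).tolist())
E
```

```text
mid near [[510.4, 207.9], [512.6, 166.4]]
end near [[504.8, 301.4], [507.8, 258.2]]
```

View pics/w6d.png

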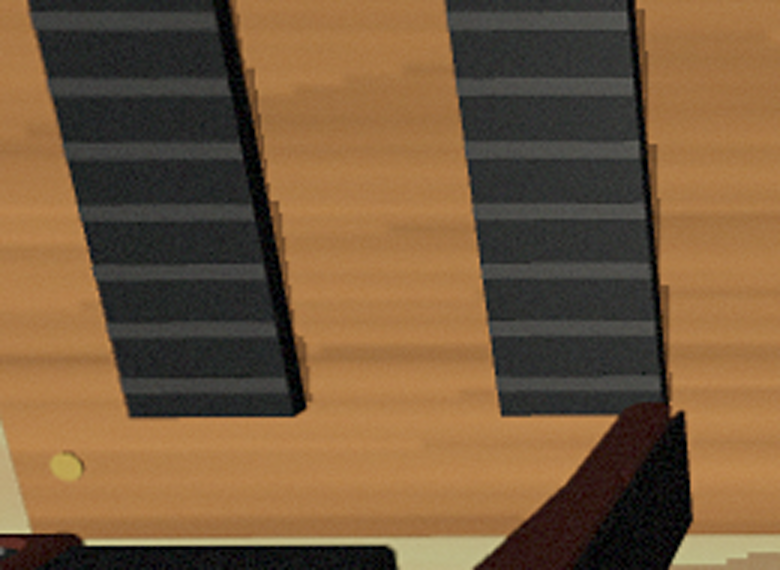

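```bash
python3 -m handwheel '[[[0,0,0],[25,-4,0],1],[[0,0,0],[28,-6,0],1],[[0,0,0],[28,-6,0],1],[[0,0,0],[28,-6,0],1],[[0,0,0],[28,-6,0],1],[[0,0,0],[20,-6,0],1],[[0,0,0],[10,-6,0],1],[[0,0,0],[0,0,0],1],[[0,0,0],[0,0,0],1],[[0,0,0],[0,0,0],1]]'; python3 plan.py 592 -92 110 -85;  python3 - <<'E'
from h import *
p=ctrl.get_image("wrist"); save(p,"pics/w7.png")
for q in ["medium_stone","fine_stone","dressing_stone"]:
    for d in ctrl.spot_point(p,q): print(q,d["score"],c2w(p,d["position"]).round(1))
E
```

```text
t: 13.23
ee_pos: [600.1, -76.6, 112.0]
orientation: [2.274, -2.151, -0.02]
ft_force: [-0.4, -0.0, -0.4]
width: 88.0
t 13.23 pos [600.1 -76.6 112. ] th -86.8 w 88.0 F [-0.4 -0.  -0.4] q [-0.15  0.55  1.74 -0.    0.87  1.37]
turn [ 0.017   0.0016 -0.0317] shift now-axes [14.9  8.9  2.1] shift after turn [14.6  9.4  2. ]
medium_stone 0.72 [592.9 -93.2  16.4]
fine_stone 0.91 [ 583.1 -187.9   14.4]
dressing_stone 0.91 [ 440.1 -130.1   -2.1]
```

View pics/w7.png

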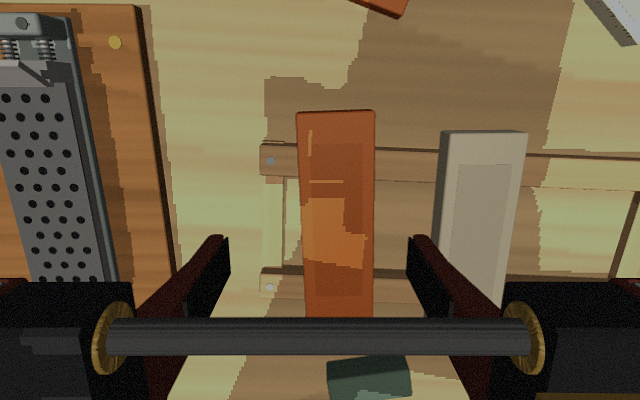

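```bash
python3 - <<'E'
from h import *
p=ctrl.get_image("wrist")
print(p2w(p,[(297,113),(375,111),(306,310),(373,310)],38)[:,:2].round(1).tolist())
print(p2w(p,[(446,131),(527,131)],38)[:,:2].round(1).tolist())
E
```

```text
[[665.4, -59.5], [669.3, -107.6], [525.2, -71.7], [528.0, -120.7]]
[[659.7, -153.2], [662.4, -203.5]]
```

```bash
python3 -m handwheel '[[[0.017,0.001,-0.033],[0,0,0],1],[[0,0,0],[6,4,5],1],[[0,0,0],[6,4,15],1],[[0,0,0],[0,0,20],1],[[0,0,0],[0,0,10],1],[[0,0,0],[0,0,0],1],[[0,0,0],[0,0,0],1],[[0,0,0],[0,0,0],1],[[0,0,0],[0,0,0],1],[[0,0,0],[0,0,0],1]]'; python3 plan.py 592.5 -91.5 24 -84.9
```

```text
t: 14.32
ee_pos: [593.5, -87.7, 63.9]
orientation: [-2.319, 2.115, -0.005]
ft_force: [-0.4, -0.1, 0.6]
width: 87.8
t 14.32 pos [593.5 -87.7  63.9] th -84.7 w 87.8 F [-0.4 -0.1  0.6] q [-0.17  0.61  1.78  0.    0.75  1.31]
turn [-0.0043 -0.0008  0.0029] shift now-axes [ 3.7  1.5 39.9] shift after turn [ 3.7  1.3 39.9]
```

```bash
python3 -m handwheel '[[[-0.004,0,0.003],[3.5,1,5],1],[[0,0,0],[0,0,15],1],[[0,0,0],[0,0,15],1],[[0,0,0],[0,0,5],1],[[0,0,0],[0,0,0],1],[[0,0,0],[0,0,0],0],[[0,0,0],[0,0,0],0],[[0,0,0],[0,0,0],0],[[0,0,0],[0,0,0],0],[[0,0,0],[0,0,0],0]]'; python3 plan.py 592.5 -91.5 24 -84.9
```

```text
t: 15.15
ee_pos: [596.9, -92.9, 27.4]
orientation: [-2.315, 2.119, -0.013]
ft_force: [1.2, -1.0, 0.4]
width: 57.9
t 15.15 pos [596.9 -92.9  27.4] th -84.9 w 57.9 F [ 1.2 -1.   0.4] q [-0.17  0.68  1.78 -0.    0.68  1.31]
turn [-0.0083 -0.0034 -0.0006] shift now-axes [-1.8  4.3  3.3] shift after turn [-1.8  4.3  3.4]
```

```bash
python3 -m handwheel '[[[0,0,0],[0,0,0],0],[[0,0,0],[0,0,0],0],[[0,0,0],[0,0,0],0],[[0,0,0],[0,0,0],0],[[0,0,0],[0,0,-5],0],[[0,0,0],[0,0,-15],0],[[0,0,0],[0,0,-25],0],[[0,0,0],[0,0,-25],0],[[-0.005,0,0],[-15,0,-15],0],[[0,0,0.03],[-30,0,0],0]]'; python3 plan.py 596 191.3 110 -86.9
```

```text
t: 15.98
ee_pos: [590.4, -50.5, 114.7]
orientation: [2.278, -2.158, 0.001]
ft_force: [1.3, 0.3, -2.9]
width: 50.1
t 15.98 pos [590.4 -50.5 114.7] th -86.9 w 50.1 F [ 1.3  0.3 -2.9] q [-0.1   0.53  1.77 -0.    0.84  1.42]
turn [ 0.0021 -0.0028 -0.0002] shift now-axes [-241.2  -18.7    4. ] shift after turn [-241.1  -18.7    4.7]
```

```bash
python3 -m handwheel '[[[0,0,0],[-30,-3,0],0],[[0,0,0],[-32,-3,0],0],[[0,0,0],[-32,-3,0],0],[[0,0,0],[-32,-3,0],0],[[0,0,0],[-32,-3,0],0],[[0,0,0],[-30,-3,0],0],[[0,0,0],[-18,-2,0],0],[[0,0,0],[-8,0,0],0],[[0,0,0],[0,0,0],0],[[0,0,0],[0,0,0],0]]'; python3 plan.py 597.6 191.5 70 -86.9;  python3 - <<'E'
from h import *
p=ctrl.get_image("wrist"); save(p,"pics/w8.png")
E
```

```text
t: 16.82
ee_pos: [597.9, 176.9, 118.7]
orientation: [2.279, -2.161, 0.005]
ft_force: [-0.7, -0.7, -3.3]
width: 49.5
t 16.82 pos [597.9 176.9 118.7] th -86.9 w 49.5 F [-0.7 -0.7 -3.3] q [ 0.27  0.56  1.7  -0.    0.88  1.79]
turn [-0.0013 -0.0028 -0.0007] shift now-axes [-14.7  -0.4  48.7] shift after turn [-14.6  -0.4  48.7]
```

View pics/w8.png

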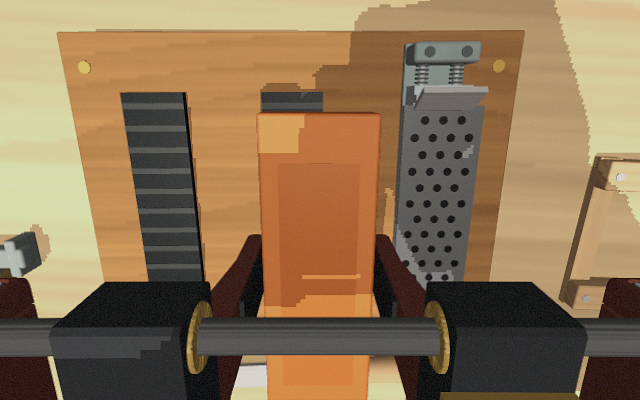

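```bash
python3 - <<'E'
from h import *
p=ctrl.get_image("wrist")
a=p2w(p,[(258,113),(380,113)],129.3)[:,:2]; b=p2w(p,[(262,93),(323,93)],21)[:,:2]; c=p2w(p,[(121,94),(186,93)],21)[:,:2]
u=np.array([np.cos(.054),np.sin(.054)])
for k,L in ((a,75),(b,84),(c,84)): print(k.round(1).tolist(),(k.mean(0)-L*u).round(1))
E
```

```text
[[667.7, 203.4], [670.2, 156.1]] [594.  175.7]
[[675.5, 217.9], [677.7, 176.8]] [592.7 192.8]
[[669.6, 312.2], [672.7, 268.8]] [587.3 285.9]
```

```bash
python3 -m handwheel '[[[0,0,0],[-8,0,10],0],[[0,0,0],[-5,0,15],0],[[0,0,0],[0,0,18],0],[[0,0,0],[0,0,15],0],[[0,0,0],[0,0,8],0],[[0,0,0],[0,0,0],0],[[0,0,0],[0,0,0],0],[[0,0,0],[0,0,0],0],[[0,0,0],[0,0,0],0],[[0,0,0],[0,0,0],0]]'; python3 plan.py 597.3 192.5 32 -86.9
```

```text
t: 17.75
ee_pos: [598.9, 182.8, 49.0]
orientation: [2.265, -2.176, 0.006]
ft_force: [0.7, 0.7, -3.0]
width: 49.6
t 17.75 pos [598.9 182.8  49. ] th -87.7 w 49.6 F [ 0.7  0.7 -3. ] q [ 0.28  0.67  1.72 -0.    0.76  1.81]
turn [-0.0021 -0.003  -0.0138] shift now-axes [-9.9  1.3 17. ] shift after turn [-9.8  1.1 17. ]
```

```bash
python3 -m handwheel '[[[-0.002,-0.003,-0.012],[-4,1,0],0],[[0,0,0],[-4,0,3],0],[[0,0,0],[0,0,4],0],[[0,0,0],[0,0,3],0],[[0,0,0],[0,0,2],0],[[0,0,0],[0,0,0],0],[[0,0,0],[0,0,0],0],[[0,0,0],[0,0,0],0],[[0,0,0],[0,0,0],0],[[0,0,0],[0,0,0],0]]'; python3 plan.py 597.3 192.5 30.4 -86.9
```

```text
t: 18.58
ee_pos: [598.7, 192.4, 37.8]
orientation: [-2.279, 2.158, -0.002]
ft_force: [-0.7, 0.3, -2.5]
width: 49.6
t 18.58 pos [598.7 192.4  37.8] th -86.9 w 49.6 F [-0.7  0.3 -2.5] q [0.29 0.68 1.71 0.   0.74 1.81]
turn [-0.0034  0.0012  0.0002] shift now-axes [-0.1  1.4  7.4] shift after turn [-0.2  1.4  7.4]
```

```bash
python3 -m handwheel '[[[-0.003,0,0],[0,1,2],0],[[0,0,0],[0,0,2],0],[[0,0,0],[0,0,1],0],[[0,0,0],[0,0,1],0],[[0,0,0],[0,0,1],0],[[0,0,0],[0,0,0],0],[[0,0,0],[0,0,0],0],[[0,0,0],[0,0,0],0],[[0,0,0],[0,0,0],0],[[0,0,0],[0,0,0],0]]'; python3 plan.py 597.3 192.5 30.4 -86.9
```

```text
t: 19.42
ee_pos: [597.9, 192.2, 31.1]
orientation: [-2.279, 2.16, 0.001]
ft_force: [0.1, 0.4, -0.9]
width: 49.9
t 19.42 pos [597.9 192.2  31.1] th -86.9 w 49.9 F [ 0.1  0.4 -0.9] q [0.29 0.7  1.71 0.   0.73 1.81]
turn [-0.0009  0.0013 -0.0002] shift now-axes [-0.3  0.6  0.7] shift after turn [-0.3  0.6  0.7]
```

```bash
python3 -m handwheel '[[[0,0,0],[0,0,1],0],[[0,0,0],[0,0,0],0.7],[[0,0,0],[0,0,0],0.7],[[0,0,0],[0,0,0],0.9],[[0,0,0],[0,0,0],1],[[0,0,0],[0,0,0],1],[[0,0,0],[0,0,-8],1],[[0,0,0],[0,0,-20],1],[[0,0,0],[0,0,-30],1],[[0,0,0],[0,5,-25],1]]'; python3 plan.py 586 -188.4 110 -87;  python3 - <<'E'
from h import *
p=ctrl.get_image("wrist"); save(p,"pics/w9.png")
E
```

```text
t: 20.25
ee_pos: [590.8, 191.1, 112.4]
orientation: [2.276, -2.157, -0.007]
ft_force: [0.6, 0.1, 1.2]
width: 87.5
t 20.25 pos [590.8 191.1 112.4] th -86.9 w 87.5 F [0.6 0.1 1.2] q [0.29 0.57 1.71 0.   0.87 1.81]
turn [ 0.007  -0.0006  0.0015] shift now-axes [378.7  25.2   2.8] shift after turn [378.8  24.7   2.4]
```

View pics/w9.png

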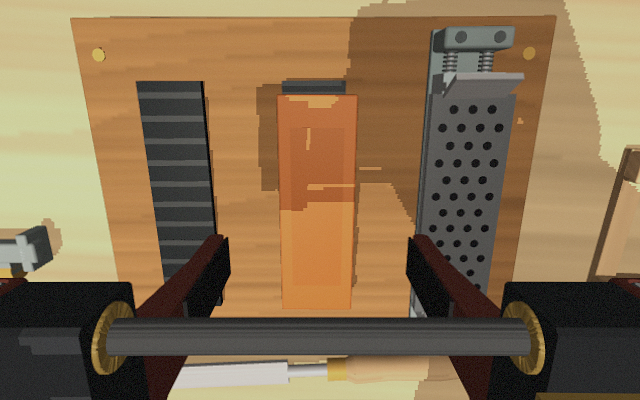

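```bash
python3 -m handwheel '[[[0.006,0,0],[25,3,0],1],[[0,0,0],[38,3,0],1],[[0,0,0],[38,3,0],1],[[0,0,0],[38,3,0],1],[[0,0,0],[38,3,0],1],[[0,0,0],[38,3,0],1],[[0,0,0],[38,3,0],1],[[0,0,0],[38,2,0],1],[[0,0,0],[30,0,0],1],[[0,0,0],[15,0,0],1]]'; python3 plan.py 586 -188.4 110 -87
```

```text
t: 21.13
ee_pos: [592.3, -153.9, 126.3]
orientation: [-2.279, 2.138, -0.021]
ft_force: [-0.0, 1.0, -0.2]
width: 87.8
t 21.13 pos [ 592.3 -153.9  126.3] th -86.3 w 87.8 F [-0.   1.  -0.2] q [-0.28  0.53  1.74  0.01  0.85  1.22]
turn [-0.0218  0.002   0.0115] shift now-axes [34.   8.9 16.1] shift after turn [34.1  8.1 16.3]
```

```bash
python3 -m handwheel '[[[0,0,0],[5,0,0],1],[[0,0,0],[0,0,0],1],[[0,0,0],[0,0,0],1],[[0,0,0],[0,0,0],1],[[0,0,0],[0,0,0],1],[[0,0,0],[0,0,0],1],[[0,0,0],[0,0,0],1],[[0,0,0],[0,0,0],1],[[0,0,0],[0,0,0],1],[[0,0,0],[0,0,0],1]]'; python3 plan.py 586 -188.4 110 -87;  python3 - <<'E'
from h import *
p=ctrl.get_image("wrist"); save(p,"pics/w10.png")
E
```

```text
t: 21.97
ee_pos: [592.8, -156.4, 127.4]
orientation: [-2.28, 2.135, -0.021]
ft_force: [0.7, 0.2, 0.1]
width: 87.6
t 21.97 pos [ 592.8 -156.4  127.4] th -86.2 w 87.6 F [0.7 0.2 0.1] q [-0.28  0.53  1.74  0.01  0.86  1.21]
turn [-0.0223  0.0024  0.0132] shift now-axes [31.5  9.2 17.1] shift after turn [31.6  8.4 17.4]
```

View pics/w10.png

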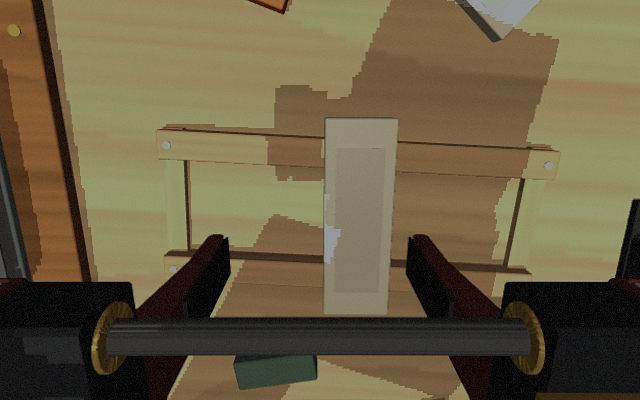

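```bash
python3 - <<'E'
from rect import *
p=ctrl.get_image("wrist")
rect(p,[(326,118),(398,119),(387,314),(323,313)],38)
E
python3 plan.py 586.5 -187 24 -87
python3 -m handwheel '[[[-0.022,0.002,0.013],[10,3,5],1],[[0,0,0],[10,3,15],1],[[0,0,0],[6,0,20],1],[[0,0,0],[0,0,20],1],[[0,0,0],[0,0,8],1],[[0,0,0],[0,0,0],1],[[0,0,0],[0,0,0],1],[[0,0,0],[0,0,0],1],[[0,0,0],[0,0,0],1],[[0,0,0],[0,0,0],1]]'; python3 plan.py 586.5 -187 24 -87
```

```text
ctr [ 586.3 -186. ] ang 3.4 L 147.00298347868844 W 48.74434709159476
[[658.5, -157.5], [660.9, -205.6], [514.2, -215.1], [511.7, -165.7]]
t 22.07 pos [ 592.7 -156.6  127.4] th -86.3 w 87.8 F [ 0.1 -0.4 -0.1] q [-0.28  0.53  1.74  0.01  0.86  1.21]
turn [-0.0223  0.0024  0.0129] shift now-axes [ 30.2  10.5 103.1] shift after turn [ 30.    7.8 103.4]
t: 22.9
ee_pos: [589.8, -188.7, 58.4]
orientation: [2.271, -2.166, 0.001]
ft_force: [-0.1, -0.2, -0.3]
width: 87.9
t 22.9 pos [ 589.8 -188.7   58.4] th -87.3 w 87.9 F [-0.1 -0.2 -0.3] q [-0.33  0.64  1.73 -0.    0.77  1.2 ]
turn [ 0.0021 -0.0026 -0.005 ] shift now-axes [-2.   3.1 34.4] shift after turn [-1.9  3.2 34.4]
```

```bash
python3 -m handwheel '[[[0.002,-0.003,-0.008],[-1,2,5],1],[[0,0,0],[0,0,12],1],[[0,0,0],[0,0,11],1],[[0,0,0],[0,0,4],1],[[0,0,0],[0,0,0],1],[[0,0,0],[0,0,0],0],[[0,0,0],[0,0,0],0],[[0,0,0],[0,0,0],0],[[0,0,0],[0,0,0],0],[[0,0,0],[0,0,0],0]]'; python3 plan.py 586.5 -187 24 -87
python3 -m handwheel '[[[0,0,0],[0,0,0],0],[[0,0,0],[0,0,0],0],[[0,0,0],[0,0,0],0],[[0,0,0],[0,0,0],0],[[0,0,0],[0,0,-5],0],[[0,0,0],[0,0,-15],0],[[0,0,0],[0,0,-25],0],[[0,0,0],[0,0,-25],0],[[0,0,0],[-15,0,-15],0],[[0,0,0],[-30,0,-5],0]]'; python3 plan.py 591 286.5 110 -86.9
```

```text
t: 23.73
ee_pos: [588.6, -187.5, 24.6]
orientation: [-2.283, 2.156, -0.003]
ft_force: [-0.9, -0.0, -0.1]
width: 58.1
t 23.73 pos [ 588.6 -187.5   24.6] th -86.7 w 58.1 F [-0.9 -0.  -0.1] q [-0.33  0.69  1.74  0.    0.71  1.18]
turn [-0.0024 -0.0002  0.0048] shift now-axes [-0.6  2.1  0.6] shift after turn [-0.6  2.1  0.6]
t: 24.57
ee_pos: [583.6, -144.9, 116.3]
orientation: [2.278, -2.161, -0.005]
ft_force: [0.4, 0.8, -2.3]
width: 49.8
t 24.57 pos [ 583.6 -144.9  116.3] th -87.0 w 49.8 F [ 0.4  0.8 -2.3] q [-0.26  0.54  1.75  0.    0.85  1.25]
turn [ 0.0034  0.0013 -0.0015] shift now-axes [-430.4  -30.1    6.8] shift after turn [-430.4  -30.7    6.3]
```

```bash
python3 -m handwheel '[[[0.003,0,0],[-30,-2,0],0],[[0,0,0],[-38,-2,0],0],[[0,0,0],[-38,-2,0],0],[[0,0,0],[-38,-2,0],0],[[0,0,0],[-38,-2,0],0],[[0,0,0],[-38,-2,0],0],[[0,0,0],[-38,-3,0],0],[[0,0,0],[-38,-3,0],0],[[0,0,0],[-38,-3,0],0],[[0,0,0],[-20,-3,0],0]]'; python3 plan.py 590.2 286.3 110 -86.9
```

```text
t: 25.4
ee_pos: [588.6, 224.0, 123.2]
orientation: [-2.269, 2.167, -0.006]
ft_force: [0.7, -0.6, -2.5]
width: 49.7
t 25.4 pos [588.6 224.  123.2] th -87.4 w 49.7 F [ 0.7 -0.6 -2.5] q [ 0.35  0.56  1.69 -0.    0.89  1.87]
turn [-0.006   0.     -0.0081] shift now-axes [-62.1  -4.4  13.2] shift after turn [-62.1  -5.   13.2]
```

```bash
python3 -m handwheel '[[[-0.006,0,-0.008],[-20,-1,0],0],[[0,0,0],[-20,-1,5],0],[[0,0,0],[-12,0,5],0],[[0,0,0],[-4,0,0],0],[[0,0,0],[0,0,0],0],[[0,0,0],[0,0,0],0],[[0,0,0],[0,0,0],0],[[0,0,0],[0,0,0],0],[[0,0,0],[0,0,0],0],[[0,0,0],[0,0,0],0]]'; python3 plan.py 590.2 286.3 50 -86.9;  python3 - <<'E'
from h import *
p=ctrl.get_image("wrist"); save(p,"pics/w11.png")
E
```

```text
t: 26.23
ee_pos: [585.9, 283.7, 113.6]
orientation: [2.283, -2.155, -0.0]
ft_force: [-1.1, 0.1, -2.0]
width: 49.8
t 26.23 pos [585.9 283.7 113.6] th -86.7 w 49.8 F [-1.1  0.1 -2. ] q [ 0.43  0.6   1.64 -0.    0.9   1.95]
turn [ 0.0017 -0.0013  0.0037] shift now-axes [-2.4 -4.6 63.6] shift after turn [-2.3 -4.5 63.6]
```

View pics/w11.png

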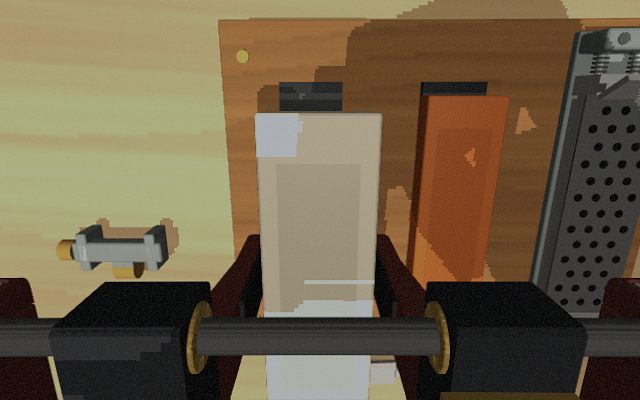

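```bash
python3 - <<'E'
from h import *
p=ctrl.get_image("wrist")
a=p2w(p,[(256,114),(381,114)],113.6+13.4)[:,:2]; b=p2w(p,[(421,82),(488,83)],21)[:,:2]; c=p2w(p,[(280,82),(343,82)],21)[:,:2]
u=np.array([np.cos(.054),np.sin(.054)])
for k,L in ((a,75),(b,84),(c,84)): print(k.round(1).tolist(),(k.mean(0)-L*u).round(1))
E
```

```text
[[655.3, 311.2], [658.1, 263.7]] [581.8 283.4]
[[675.8, 221.1], [677.6, 177.4]] [592.9 194.7]
[[670.6, 313.1], [673.0, 272.0]] [587.9 288. ]
```

```bash
python3 -m handwheel '[[[0,0,0.003],[-1,-4,10],0],[[0,0,0],[-1,0,15],0],[[0,0,0],[0,0,18],0],[[0,0,0],[0,0,12],0],[[0,0,0],[0,0,5],0],[[0,0,0],[0,0,0],0],[[0,0,0],[0,0,0],0],[[0,0,0],[0,0,0],0],[[0,0,0],[0,0,0],0],[[0,0,0],[0,0,0],0]]'; python3 plan.py 589.7 286.5 27.6 -86.9
```

```text
t: 27.17
ee_pos: [590.4, 286.1, 47.0]
orientation: [2.279, -2.159, -0.001]
ft_force: [-0.6, 0.4, -2.7]
width: 49.9
t 27.17 pos [590.4 286.1  47. ] th -86.9 w 49.9 F [-0.6  0.4 -2.7] q [ 0.43  0.7   1.64 -0.    0.8   1.95]
turn [ 0.0021 -0.0014 -0.0002] shift now-axes [-0.5  0.6 19.4] shift after turn [-0.5  0.7 19.4]
```

```bash
python3 -m handwheel '[[[0.002,-0.001,0],[-0.8,-1,3],0],[[0,0,0],[0,0,4],0],[[0,0,0],[0,0,4],0],[[0,0,0],[0,0,3],0],[[0,0,0],[0,0,1],0],[[0,0,0],[0,0,0],0],[[0,0,0],[0,0,0],0],[[0,0,0],[0,0,0],0],[[0,0,0],[0,0,0],0],[[0,0,0],[0,0,0],0]]'; python3 plan.py 591.5 286.9 27.6 -86.9
```

```text
t: 28.0
ee_pos: [592.7, 287.6, 32.4]
orientation: [-2.278, 2.159, -0.002]
ft_force: [0.7, 0.2, -3.4]
width: 49.9
t 28.0 pos [592.7 287.6  32.4] th -86.9 w 49.9 F [ 0.7  0.2 -3.4] q [ 0.43  0.72  1.64 -0.    0.77  1.95]
turn [-0.0034  0.0011 -0.0002] shift now-axes [0.7 1.3 4.8] shift after turn [0.7 1.2 4.8]
```

```bash
python3 -m handwheel '[[[-0.003,0,0],[0.5,1,1.5],0],[[0,0,0],[0,0,1],0],[[0,0,0],[0,0,1],0],[[0,0,0],[0,0,1],0],[[0,0,0],[0,0,0.5],0],[[0,0,0],[0,0,0],0],[[0,0,0],[0,0,0],0],[[0,0,0],[0,0,0],0],[[0,0,0],[0,0,0],0],[[0,0,0],[0,0,0],0]]'; python3 plan.py 591.5 286.9 27.6 -86.9
```

```text
t: 28.83
ee_pos: [592.1, 287.2, 27.9]
orientation: [-2.279, 2.159, 0.0]
ft_force: [-0.2, -0.0, -1.6]
width: 49.9
t 28.83 pos [592.1 287.2  27.9] th -86.9 w 49.9 F [-0.2 -0.  -1.6] q [0.43 0.73 1.64 0.   0.77 1.95]
turn [-0.0011  0.0014 -0.0001] shift now-axes [0.3 0.6 0.3] shift after turn [0.3 0.6 0.3]
```

```bash
python3 -m handwheel '[[[0,0,0],[0,0,1],0],[[0,0,0],[0,0,0],0.7],[[0,0,0],[0,0,0],0.7],[[0,0,0],[0,0,0],0.9],[[0,0,0],[0,0,0],1],[[0,0,0],[0,0,0],1],[[0,0,0],[0,0,-8],1],[[0,0,0],[0,0,-20],1],[[0,0,0],[0,0,-30],1],[[0,0,0],[0,5,-20],1]]'; python3 plan.py 440 -130.5 110 12.5;  python3 - <<'E'
from h import *
p=ctrl.get_image("wrist"); save(p,"pics/w12.png")
p=ctrl.get_image("top"); save(p,"pics/t12.png",(180,110,450,300),2.9)
E
```

```text
t: 29.67
ee_pos: [585.6, 285.9, 105.2]
orientation: [2.277, -2.158, -0.004]
ft_force: [0.5, 0.2, -0.2]
width: 87.7
t 29.67 pos [585.6 285.9 105.2] th -86.9 w 87.7 F [ 0.5  0.2 -0.2] q [0.44 0.62 1.64 0.   0.9  1.95]
turn [ 0.0046  0.0035 -1.7352] shift now-axes [408.  167.8  -3.5] shift after turn [-232.3  375.    -4.8]
```

View pics/w12.png

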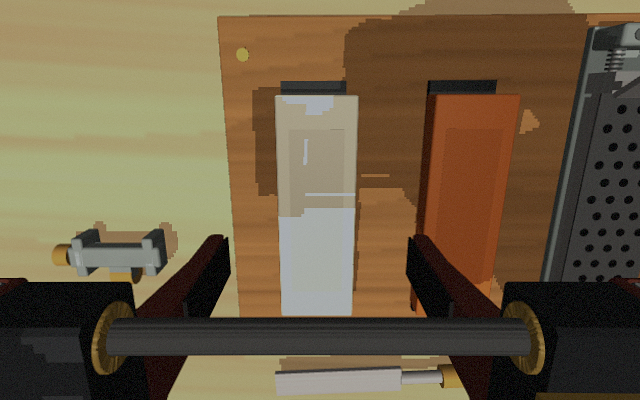

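View pics/t12.png

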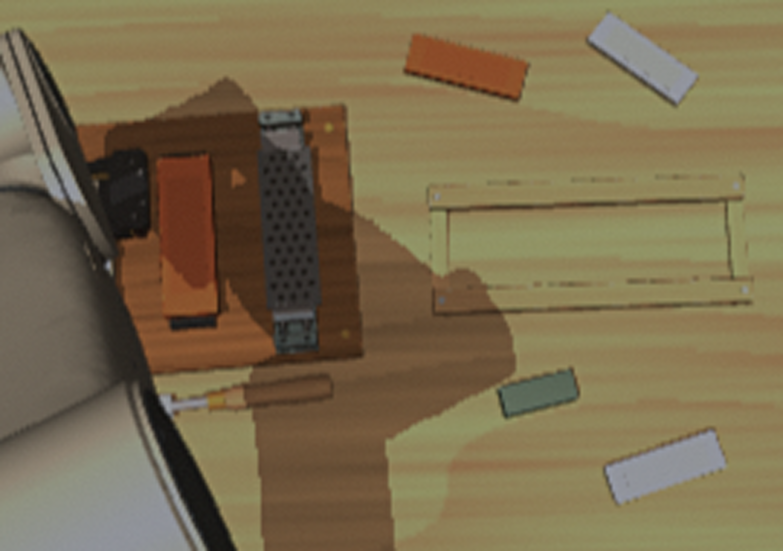

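```bash
python3 - <<'E'
from rect import *
p=ctrl.get_image("wrist")
rect(p,[(277,96),(358,96),(351,315),(281,314)],41)
rect(p,[(433,95),(519,95),(490,283),(417,283)],41)
E
python3 -m handwheel '[[[0,0,0],[25,8,0],1],[[0,0,0],[35,14,0],1],[[0,0,0],[36,15,0],1],[[0,0,0],[36,15,0],1],[[0,0,0],[36,15,0],1],[[0,0,0],[36,15,0],1],[[0,0,0],[36,15,0],1],[[0,0,0],[36,15,0],1],[[0,0,0],[36,15,0],1],[[0,0,0],[36,15,0],1]]'; python3 plan.py 440 -130.5 110 12.5
```

```text
ctr [589.7 287.4] ang 2.7 L 147.78174705801152 W 48.49287437039555
[[662.2, 314.7], [664.8, 267.1], [516.8, 259.3], [514.9, 308.6]]
ctr [607.3 194.7] ang 3.0 L 123.37401216699068 W 50.00392606660841
[[667.6, 223.1], [670.2, 172.8], [547.1, 166.6], [544.3, 216.3]]
t: 30.65
ee_pos: [456.4, -75.9, 97.1]
orientation: [2.291, -2.143, -0.012]
ft_force: [1.1, 0.1, -0.0]
width: 87.9
t 30.65 pos [456.4 -75.9  97.1] th -86.2 w 87.9 F [ 1.1  0.1 -0. ] q [-0.19  0.41  2.06 -0.    0.68  1.31]
turn [ 0.0046  0.0091 -1.7223] shift now-axes [ 53.3  20.1 -12.8] shift after turn [-27.8  49.7 -12.9]
```

```bash
python3 -m handwheel '[[[0,0,0],[15,7,-5],1],[[0,0,-0.06],[12,7,-5],1],[[0,0,-0.12],[5,2,-4],1],[[0,0,-0.12],[0,0,-3],1],[[0,0,-0.12],[0,0,0],1],[[0,0,-0.12],[0,0,0],1],[[0,0,-0.12],[0,0,0],1],[[0,0,-0.12],[0,0,0],1],[[0,0,-0.12],[0,0,0],1],[[0,0,-0.12],[0,0,0],1]]'; python3 plan.py 440 -130.5 110 12.5
```

```text
t: 31.48
ee_pos: [431.8, -117.6, 106.2]
orientation: [3.06, -0.708, -0.043]
ft_force: [0.8, -0.5, -0.0]
width: 87.5
t 31.48 pos [ 431.8 -117.6  106.2] th -26.1 w 87.5 F [ 0.8 -0.5 -0. ] q [-0.29  0.39  2.08 -0.    0.7   0.17]
turn [-0.0025  0.0276 -0.6728] shift now-axes [12.9  8.  -4.1] shift after turn [ 5.2 14.4 -3.8]
```

```bash
python3 -m handwheel '[[[0,0.01,-0.12],[0,0,0],1],[[0,0.01,-0.12],[0,0,0],1],[[0,0.01,-0.12],[0,0,0],1],[[0,0,-0.12],[0,0,0],1],[[0,0,-0.1],[0,0,0],1],[[0,0,-0.04],[0,0,0],1],[[0,0,0],[4,6,0],1],[[0,0,0],[0,0,0],1],[[0,0,0],[0,0,0],1],[[0,0,0],[0,0,0],1]]'; python3 plan.py 440 -130.5 12 12.5;  python3 - <<'E'
from h import *
p=ctrl.get_image("wrist"); save(p,"pics/w13.png")
for d in ctrl.spot_point(p,"dressing_stone"): print(d["score"],c2w(p,d["position"]).round(1))
E
```

```text
t: 32.32
ee_pos: [432.4, -122.3, 98.6]
orientation: [-3.124, -0.304, 0.016]
ft_force: [0.2, 0.6, 0.2]
width: 87.9
t 32.32 pos [ 432.4 -122.3   98.6] th 11.1 w 87.9 F [0.2 0.6 0.2] q [-0.3   0.4   2.09 -0.    0.67 -0.49]
turn [-0.0034  0.0098 -0.0242] shift now-axes [ 6.7  9.7 86.5] shift after turn [ 5.6  9.6 86.6]
0.93 [ 440.3 -130.2   -1.3]
```

View pics/w13.png

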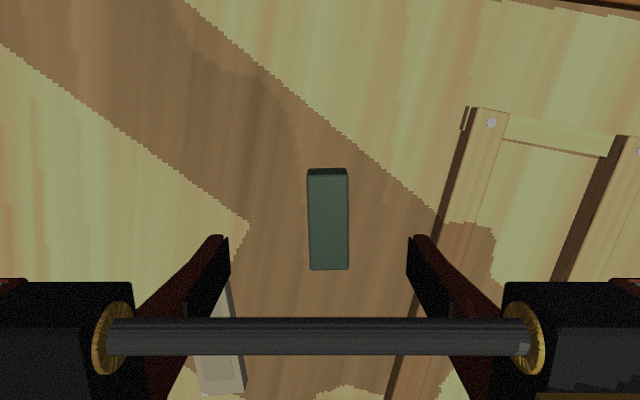

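```bash
python3 - <<'E'
from rect import *
p=ctrl.get_image("wrist")
rect(p,[(308,174),(347,173),(349,269),(310,270)],24)
E
```

```text
ctr [ 441.8 -127.7] ang 102.7 L 68.97818828943151 W 26.446539951900295
[[421.8, -96.9], [446.6, -91.3], [462.8, -158.3], [436.1, -164.5]]
```

```bash
python3 -m handwheel '[[[-0.003,0.01,-0.026],[0,0,0],1],[[0,0,0],[3,4,10],1],[[0,0,0],[2,2,15],1],[[0,0,0],[0,0,18],1],[[0,0,0],[0,0,10],1],[[0,0,0],[0,0,5],1],[[0,0,0],[0,0,0],1],[[0,0,0],[0,0,0],1],[[0,0,0],[0,0,0],1],[[0,0,0],[0,0,0],1]]'; python3 plan.py 441 -129 12 12.6
```

```text
t: 33.3
ee_pos: [440.3, -127.2, 40.7]
orientation: [3.121, 0.345, 0.007]
ft_force: [-0.6, -0.5, -0.0]
width: 87.7
t 33.3 pos [ 440.3 -127.2   40.7] th 12.6 w 87.7 F [-0.6 -0.5 -0. ] q [-0.31  0.52  2.09  0.    0.52 -0.53]
turn [ 0.0017 -0.0043  0.0003] shift now-axes [ 0.2  1.9 28.7] shift after turn [ 0.3  1.9 28.7]
```

```bash
python3 -m handwheel '[[[0.002,-0.004,0],[0,1.5,5],1],[[0,0,0],[0,0,10],1],[[0,0,0],[0,0,8],1],[[0,0,0],[0,0,4],1],[[0,0,0],[0,0,0],1],[[0,0,0],[0,0,0],0],[[0,0,0],[0,0,0],0],[[0,0,0],[0,0,0],0],[[0,0,0],[0,0,0],0],[[0,0,0],[0,0,0],0]]'; python3 -m handwheel '[[[0,0,0],[0,0,0],0],[[0,0,0],[0,0,0],0],[[0,0,0],[0,0,0],0],[[0,0,0],[0,0,0],0],[[0,0,0],[0,0,0],0],[[0,0,0],[0,0,0],0],[[0,0,0],[0,0,0],0],[[0,0,0],[0,0,0],0],[[0,0,0],[0,0,0],0],[[0,0,0],[0,0,0],0]]'; python3 plan.py 589.5 287.4 125 93.1
```

```text
t: 34.13
ee_pos: [441.6, -129.1, 11.9]
orientation: [3.122, 0.345, 0.003]
ft_force: [0.7, 0.4, 0.3]
width: 58.0
t: 34.97
ee_pos: [441.9, -129.2, 12.6]
orientation: [3.122, 0.345, 0.005]
ft_force: [0.6, 0.8, -1.3]
width: 28.0
t 34.97 pos [ 441.9 -129.2   12.6] th 12.6 w 28.0 F [ 0.6  0.8 -1.3] q [-0.31  0.58  2.09  0.    0.46 -0.53]
turn [ 0.0031 -0.0015 -1.4047] shift now-axes [ 235.3 -374.2 -112.3] shift after turn [ 408.   169.9 -112.4]
```

```bash
python3 -m handwheel '[[[0,0,0],[0,0,-6],0],[[0,0,0],[0,0,-15],0],[[0,0,0],[0,0,-25],0],[[0,0,-0.06],[0,0,-25],0],[[0,0,-0.12],[0,0,-20],0],[[0,0,-0.12],[0,0,-8],0],[[0,0,-0.12],[0,0,0],0],[[0,0,-0.12],[0,0,0],0],[[0,0,-0.12],[0,0,0],0],[[0,0,-0.12],[0,0,0],0]]'; python3 plan.py 589.5 287.4 125 93.1
```

```text
t: 35.8
ee_pos: [440.5, -128.7, 119.6]
orientation: [2.734, 1.544, 0.003]
ft_force: [-0.0, -0.2, -0.4]
width: 27.4
t 35.8 pos [ 440.5 -128.7  119.6] th 58.9 w 27.4 F [-0.  -0.2 -0.4] q [-0.31  0.36  2.07  0.    0.71 -1.34]
turn [ 2.700e-03 -2.000e-04 -5.965e-01] shift now-axes [433.3 -87.2  -5.2] shift after turn [407.5 171.3  -5.4]
```

```bash
python3 -m handwheel '[[[0,0,-0.11],[0,0,0],0],[[0,0,-0.12],[0,0,0],0],[[0,0,-0.12],[0,0,0],0],[[0,0,-0.12],[0,0,0],0],[[0,0,-0.08],[0,0,0],0],[[0,0,0],[25,10,0],0],[[0,0,0],[35,15,0],0],[[0,0,0],[35,15,0],0],[[0,0,0],[35,15,0],0],[[0,0,0],[35,15,0],0]]'; python3 plan.py 589.5 287.4 125 93.1
```

```text
t: 36.63
ee_pos: [502.8, 39.3, 123.7]
orientation: [2.186, 2.252, 0.001]
ft_force: [0.9, 0.7, -0.6]
width: 28.2
t 36.63 pos [502.8  39.3 123.7] th 91.7 w 28.2 F [ 0.9  0.7 -0.6] q [ 0.06  0.41  1.97 -0.    0.76 -1.54]
turn [ 0.0026  0.0019 -0.0245] shift now-axes [245.4  94.   -1.5] shift after turn [243.   99.9  -1.3]
```

```bash
python3 -m handwheel '[[[0,0,-0.024],[33,13,0],0],[[0,0,0],[33,13,0],0],[[0,0,0],[33,13,0],0],[[0,0,0],[33,13,0],0],[[0,0,0],[33,13,0],0],[[0,0,0],[25,10,0],0],[[0,0,0],[12,5,0],0],[[0,0,0],[0,0,0],0],[[0,0,0],[0,0,0],0],[[0,0,0],[0,0,0],0]]'; python3 plan.py 589.5 287.4 80 93.1
```

```text
t: 37.47
ee_pos: [573.5, 261.8, 126.4]
orientation: [2.148, 2.287, 0.003]
ft_force: [-0.0, 1.0, -0.5]
width: 27.8
t 37.47 pos [573.5 261.8 126.4] th 93.6 w 27.8 F [-0.   1.  -0.5] q [ 0.41  0.56  1.68 -0.    0.9  -1.22]
turn [0.0038 0.0015 0.0085] shift now-axes [24.6 17.4 46.4] shift after turn [24.7 17.4 46.4]
```

```bash
python3 -m handwheel '[[[0.004,0.001,0.008],[10,7,5],0],[[0,0,0],[8,6,10],0],[[0,0,0],[3,2,10],0],[[0,0,0],[0,0,10],0],[[0,0,0],[0,0,5],0],[[0,0,0],[0,0,0],0],[[0,0,0],[0,0,0],0],[[0,0,0],[0,0,0],0],[[0,0,0],[0,0,0],0],[[0,0,0],[0,0,0],0]]'; python3 plan.py 588.8 287.2 53.6 93.1; python3 - <<'E'
from h import *
p=ctrl.get_image("wrist"); save(p,"pics/w14.png")
E
```

```text
t: 38.3
ee_pos: [586.6, 278.4, 80.0]
orientation: [-2.167, -2.272, 0.011]
ft_force: [0.1, -0.2, -1.1]
width: 28.2
t 38.3 pos [586.6 278.4  80. ] th 92.7 w 28.2 F [ 0.1 -0.2 -1.1] q [ 0.43  0.65  1.65 -0.    0.85 -1.19]
turn [-0.0065  0.0034 -0.0071] shift now-axes [ 8.8  2.8 26.4] shift after turn [ 8.6  2.7 26.4]
```

View pics/w14.png

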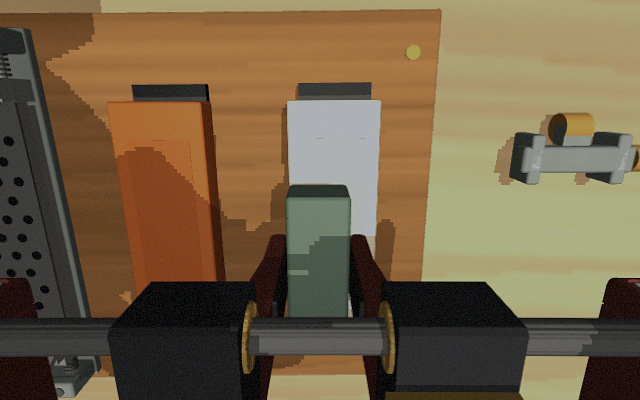

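```bash
python3 -m handwheel '[[[-0.006,0.003,-0.007],[4,1.5,0],0],[[0,0,0],[3,1,5],0],[[0,0,0],[0,0,6],0],[[0,0,0],[0,0,4],0],[[0,0,0],[0,0,2],0],[[0,0,0],[0,0,0],0],[[0,0,0],[0,0,0],0],[[0,0,0],[0,0,0],0],[[0,0,0],[0,0,0],0],[[0,0,0],[0,0,0],0]]'; python3 plan.py 588.8 287.2 53.6 93.1
```

```text
t: 39.18
ee_pos: [589.4, 286.8, 62.2]
orientation: [2.159, 2.281, 0.003]
ft_force: [0.4, -0.1, -0.5]
width: 28.1
t 39.18 pos [589.4 286.8  62.2] th 93.2 w 28.1 F [ 0.4 -0.1 -0.5] q [ 0.43  0.68  1.64 -0.    0.82 -1.19]
turn [ 0.0018 -0.0006  0.0011] shift now-axes [ 0.4 -0.6  8.6] shift after turn [ 0.4 -0.6  8.6]
```

```bash
python3 -m handwheel '[[[0.002,0,0],[0,0,2],0],[[0,0,0],[0,0,2.5],0],[[0,0,0],[0,0,1.5],0],[[0,0,0],[0,0,1],0],[[0,0,0],[0,0,0.5],0],[[0,0,0],[0,0,0],0],[[0,0,0],[0,0,0],0],[[0,0,0],[0,0,0],0],[[0,0,0],[0,0,0],0],[[0,0,0],[0,0,0],0]]'; python3 plan.py 588.8 287.2 53.6 93.1
```

```text
t: 40.02
ee_pos: [589.7, 286.8, 54.2]
orientation: [-2.159, -2.281, -0.001]
ft_force: [-1.0, -0.2, -1.2]
width: 27.8
t 40.02 pos [589.7 286.8  54.2] th 93.2 w 27.8 F [-1.  -0.2 -1.2] q [ 0.43  0.69  1.64  0.    0.81 -1.19]
turn [ 0.0002 -0.0008  0.0009] shift now-axes [ 0.5 -0.9  0.6] shift after turn [ 0.5 -0.9  0.6]
```

```bash
python3 -m handwheel '[[[0,0,0],[0,0,1],0],[[0,0,0],[0,0,0.5],0],[[0,0,0],[0,0,0],0],[[0,0,0],[0,0,0],0],[[0,0,0],[0,0,0],0],[[0,0,0],[0,0,0],0],[[0,0,0],[0,0,0],0],[[0,0,0],[0,0,0],0],[[0,0,0],[0,0,0],0],[[0,0,0],[0,0,0],0]]'; python3 plan.py 588.8 287.2 53.6 93.1
```

```text
t: 40.85
ee_pos: [590.0, 286.9, 53.6]
orientation: [-2.159, -2.281, -0.002]
ft_force: [0.1, -0.2, -1.0]
width: 27.9
t 40.85 pos [590.  286.9  53.6] th 93.1 w 27.9 F [ 0.1 -0.2 -1. ] q [ 0.43  0.69  1.64  0.    0.81 -1.19]
turn [ 0.0009 -0.0011  0.0008] shift now-axes [ 0.4 -1.2  0. ] shift after turn [ 0.4 -1.2  0. ]
```

```bash
python3 -m handwheel '[[[0,0,0],[0,0,1],0],[[0,0,0],[0,0,1],0],[[0,0,0],[0,0,1],0],[[0,0,0],[0,0,0],0],[[0,0,0],[0,0,0],0],[[0,0,0],[0,0,0],0],[[0,0,0],[0,0,0],0],[[0,0,0],[0,0,0],0],[[0,0,0],[0,0,0],0],[[0,0,0],[0,0,0],0]]'; python3 plan.py 588.8 287.2 53.6 93.1
```

```text
t: 41.68
ee_pos: [590.2, 287.0, 53.6]
orientation: [-2.159, -2.282, -0.002]
ft_force: [-0.4, 0.2, 1.1]
width: 27.9
t 41.68 pos [590.2 287.   53.6] th 93.2 w 27.9 F [-0.4  0.2  1.1] q [ 0.43  0.69  1.64  0.    0.81 -1.19]
turn [ 0.001  -0.0012  0.0009] shift now-axes [ 0.3 -1.3  0. ] shift after turn [ 0.3 -1.3  0. ]
```

In contact at 53.6 mm. Releasing and retreating.

```bash
python3 -m handwheel '[[[0,0,0],[0,0,0],0.4],[[0,0,0],[0,0,0],0.5],[[0,0,0],[0,0,0],0.7],[[0,0,0],[0,0,0],0.9],[[0,0,0],[0,0,0],1],[[0,0,0],[0,0,0],1],[[0,0,0],[0,0,-8],1],[[0,0,0],[0,0,-20],1],[[0,0,0],[0,0,-30],1],[[0,0,0],[0,0,-30],1]]'; python3 -m handwheel '[[[0,0,0],[-20,-20,-10],1],[[0,0,0],[-35,-20,0],1],[[0,0,0],[-35,-20,0],1],[[0,0,0],[-35,-20,0],1],[[0,0,0],[-35,-20,0],1],[[0,0,0],[-35,-20,0],1],[[0,0,0],[-35,-20,0],1],[[0,0,0],[-35,-15,0],1],[[0,0,0],[-30,0,0],1],[[0,0,0],[-10,0,0],1]]'
python3 - <<'E'
from h import *
p=ctrl.get_image("top"); save(p,"pics/t15.png",(130,110,330,270),4)
for q in ["plate","medium_stone","fine_stone","dressing_stone","holder","pad_mid","pad_end"]:
    for d in ctrl.spot_point(p,q):
            w=c2w(p,d["position"]); print(q,round(d["score"],2),w.round(0))
p=ctrl.get_image("scene"); save(p,"pics/s15.png",(300,150,500,280),4)
E
```

```text
t: 42.52
ee_pos: [585.9, 285.0, 138.0]
orientation: [-2.156, -2.278, 0.017]
ft_force: [0.1, 0.2, -1.2]
width: 87.0
t: 43.35
ee_pos: [448.5, -33.0, 162.5]
orientation: [2.145, 2.286, 0.02]
ft_force: [0.4, -0.3, 0.6]
width: 87.8
plate 0.82 [600.  97.  38.]
medium_stone 0.85 [594. 194.  18.]
medium_stone 0.76 [757. -78.   5.]
fine_stone 0.87 [ 370. -245.   -2.]
fine_stone 0.8 [589. 282.  20.]
fine_stone 0.63 [ 763. -248.    2.]
dressing_stone 0.55 [590. 287.  41.]
dressing_stone 0.26 [602.  94.  40.]
pad_mid 0.27 [527. 424.   1.]
```

View pics/t15.png

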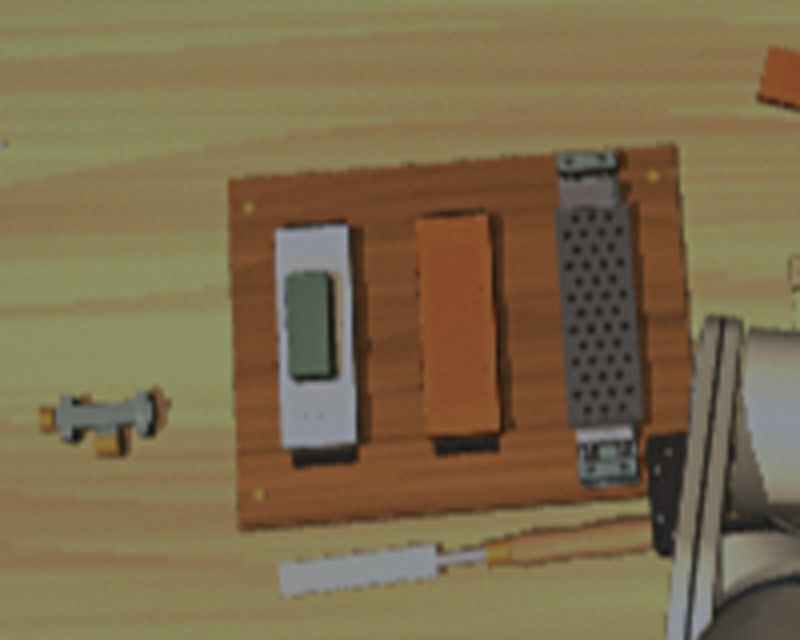

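View pics/s15.png

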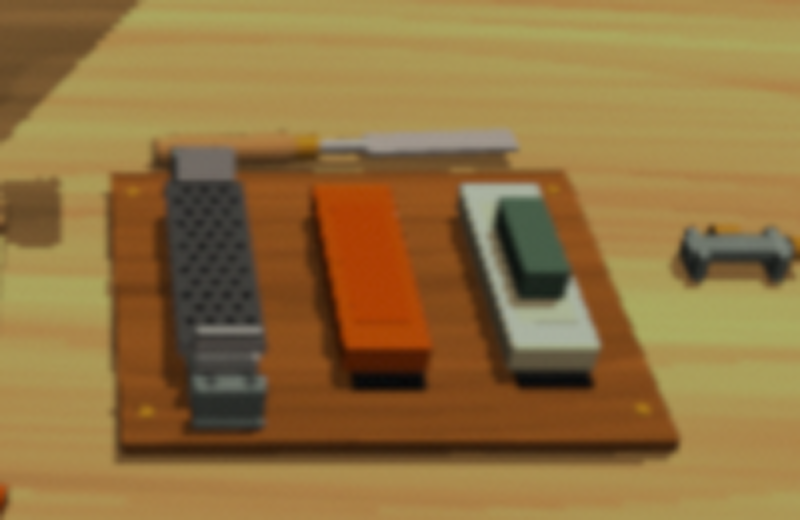

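```bash
python3 - <<'E'
from h import *
p=ctrl.get_image("top"); L=p["pixels"]
def show(n,seed,z,tol=14):
    m=np.zeros((402,642),np.uint8)
    cv2.floodFill(L.copy(),m,seed,0,(tol,)*3,(tol,)*3,cv2.FLOODFILL_FIXED_RANGE|cv2.FLOODFILL_MASK_ONLY|(255<<8))
    mm=cv2.morphologyEx(m[1:-1,1:-1],cv2.MORPH_CLOSE,np.ones((3,3)))
    ct=max(cv2.findContours(mm,cv2.RETR_EXTERNAL,cv2.CHAIN_APPROX_NONE)[0],key=len).reshape(-1,2)
    r=cv2.minAreaRect(p2w(p,ct,z)[:,:2].astype(np.float32)); print(n,np.round(r[0],1),np.round(r[1],1),round(r[2],1))
show("orange",(244,190),41); show("cream",(209,215),41,20); show("dress",(207,190),65); show("plate",(280,190),43)
E
```

```text
orange [591.  206.5] [146.2  83.3] 3.3
cream [586.6 284.1] [145.7  47.9] 2.9
dress [590.6 285.7] [65.6 26.3] 0.9
plate [604.9  95.7] [172.8  49.7] 3.1
```

```bash
python3 plan.py 570 97 130 93.1; python3 - <<'E'
import cv2
im=cv2.imread("pics/w9.png"); cv2.imwrite("pics/w9c.png",cv2.resize(im[20:140,400:540],None,fx=5,fy=5,interpolation=cv2.INTER_CUBIC))
E
```

```text
t 43.85 pos [449.  -29.3 161.5] th 93.8 w 87.7 F [ 0.1  0.5 -0.2] q [-0.1   0.27  2.07  0.01  0.79 -1.74]
turn [ 0.013  -0.0046  0.013 ] shift now-axes [117.7 128.7  33.8] shift after turn [119.6 127.6  31.5]
```

View pics/w9c.png

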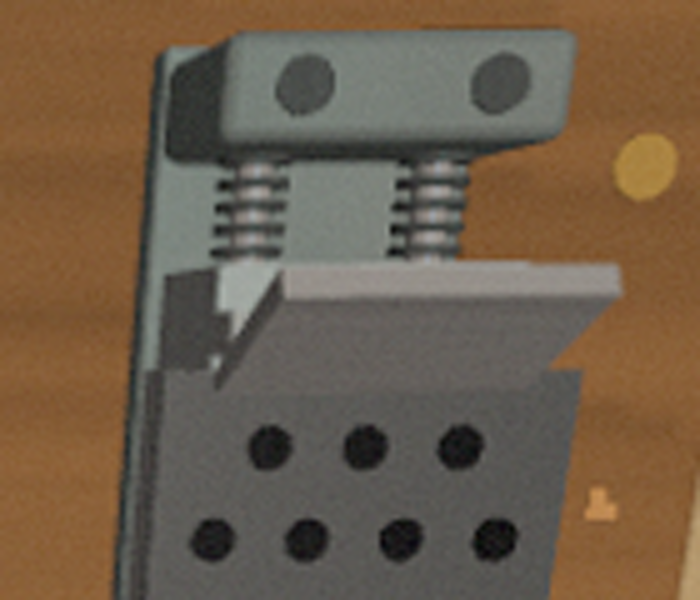

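```bash
python3 - <<'E'
from workcell import ctrl
print(ctrl.close_job())
E
```

```text
the job is handed in; nothing more can be done
None
```

The board is set up and handed in at about 44 s of the 96 s allowed. I pressed the diamond plate into the holder and laid the orange stone on the middle pad. The cream stone went on the end pad, with the dressing stone lengthwise on top of it.

**Plate:** In close crops the lip lies over the plate at both ends. During pressing the force peaked at about 36 N and the arm drifted 4 mm forward. I moved it back and the forces dropped to near zero before release.

**Stones:** The pictures show both stones and the dressing stone flat and lengthwise.

| Item | Offset from target, top camera |
|---|---|
| Cream stone on end pad | about 2 mm |
| Dressing stone on cream stone | about 4 mm |
| Orange stone on middle pad, lengthwise | under 1 mm |

Each stone was lowered until the wrist force showed contact. I released it there, or for the orange and cream stones after one more millimetre.

**Bystanders:** The arm never went near the block plane, and the chisel and honing guide look unmoved in the last pictures. I did not measure any of the three.

**Checks that disagreed or failed:**
- The wrist and top cameras differ by 2–4 mm along x, so I aimed between them.
- The final top-camera outlines of the orange stone and the plate ran into their surroundings. The orange stone's sideways position and the plate's lengthwise position therefore rest on wrist-camera views and the detector.

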